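Pack the last two condiment pots into the round tin

TASK

Pack the two condiment pots standing on the bench into the free places of the round tin on the lazy susan, so that all seven pots stand upright and flat on the tin's floor, one in the middle and six round it. Set them down gently without dropping them, do not let the freely turning lazy susan spin away from where it stands, and leave the other things on the bench where they are.

Things in the scene. Friction and masses are not known exactly. Their poses are not given: they have to be found in the camera images.
- tin_floor (a point): centre of the inner floor, 28 mm above the bench, of the round metal tin fixed on the lazy susan. Tin: inside diameter 194 mm, wall 3 mm, rim 28 mm above its inner floor. x points to a flat thumb tab on the rim (36 mm wide, reaching 130 mm from the centre), the middle of the open side: the two free places of the ring of six lie at 30 degrees either side of x, 65 mm out. z is up
- susan (a joint): turn of the lazy susan, tin and all, from its start (0), rad, anticlockwise seen from above. A wooden disc 230 mm across, top 24 mm above the bench, that turns about the vertical through the tin's centre with very little friction
- pot_a_mid (a point): condiment pot, on the bench left (+y) of the tin: white ceramic, wooden lid fixed on. Point: on its axis half-way up, 37 mm above its underside. Round, 60 mm across, 74 mm tall in all; lowest 12 mm taper to 50 mm across; lid top 44 mm above the underside; on it an upright round wooden knob 22 mm across, 30 mm tall (its centre 22 mm above the point). About 0.14 kg
- pot_b_mid (a point): condiment pot just like pot_a, on the bench right (-y) of the tin; point half-way up its axis, 37 mm above its underside
- pot_c_mid (a point): condiment pot just like pot_a, standing loose in the middle of the tin; point half-way up its axis, 37 mm above its underside
- pot_d_mid (a point): condiment pot just like pot_a, standing loose in the tin about 65 mm from its centre, 90 degrees anticlockwise from the tin's x; point half-way up its axis, 37 mm above its underside
- pot_e_mid (a point): condiment pot just like pot_a, standing loose in the tin about 65 mm from its centre, 150 degrees anticlockwise from the tin's x; point half-way up its axis, 37 mm above its underside
- pot_f_mid (a point): condiment pot just like pot_a, standing loose in the tin about 65 mm from its centre, 210 degrees anticlockwise from the tin's x; point half-way up its axis, 37 mm above its underside
- pot_g_mid (a point): condiment pot just like pot_a, standing loose in the tin about 65 mm from its centre, 270 degrees anticlockwise from the tin's x; point half-way up its axis, 37 mm above its underside
- bento: bystander: two white plastic bento boxes stacked as tiers with a lid, 109 x 174 x 103 mm tall; origin under its centre, long side along its y
- soy_dish: bystander: shallow white ceramic soy dish, 96 mm across, 24 mm tall; origin under its centre
- skewer_holder: bystander: bamboo cylinder 68 mm across, 110 mm tall, with skewers standing up to about 180 mm; origin under its centre
- spatula: bystander: hard silicone spatula 240 mm long lying flat along its x axis
There are look-alikes about, which are no part of the job. What is shaped like the part that bears pot_a_mid but pink is not meant.

How it is judged (in metres and radians):
On the way:
1. one of the two pots from the bench stands flat in the tin (((horizontal distance between pot_a_mid and tin_floor below 0.072 m and height (world z) of pot_a_mid between 0.06 and 0.069 m and angle between pot_a_mid's own z axis and vertical below 0.08 rad) or (horizontal distance between pot_b_mid and tin_floor below 0.072 m and height (world z) of pot_b_mid between 0.06 and 0.069 m and angle between pot_b_mid's own z axis and vertical below 0.08 rad))), for 0.2 s.
At the end, for the whole second after the job is handed in: All seven pots stand inside the tin on its floor (within 72 mm of its centre, half-way point 60 to 69 mm above the bench, leaning less than 4.6 degrees) and are at rest, as is the lazy susan (horizontal distance between each of pot_a_mid, pot_b_mid, pot_c_mid, pot_d_mid, pot_e_mid, pot_f_mid, pot_g_mid and tin_floor below 0.072 m and height (world z) of pot_a_mid between 0.06 and 0.069 m and angle between each of pot_a_mid, pot_b_mid, pot_c_mid, pot_d_mid, pot_e_mid, pot_f_mid, pot_g_mid's own z axis and vertical below 0.08 rad and height (world z) of pot_b_mid between 0.06 and 0.069 m and height (world z) of pot_c_mid between 0.06 and 0.069 m and height (world z) of pot_d_mid between 0.06 and 0.069 m and height (world z) of pot_e_mid between 0.06 and 0.069 m and height (world z) of pot_f_mid between 0.06 and 0.069 m and height (world z) of pot_g_mid between 0.06 and 0.069 m and linear speed of each of pot_a, pot_b, pot_c, pot_d, pot_e, pot_f, pot_g below 0.02 m/s and velocity of joint susan between -0.05 and 0.05 rad/s); the robot touches nothing.
It fails at once if the lazy susan turned more than 17 degrees from its start (value of joint susan above 0.3 rad or value of joint susan below -0.3 rad).
It fails at once if a pot was dropped (out of the fingers and faster than 0.6 m/s, a fall of about 18 mm) ((linear speed of pot_a above 0.6 m/s and contact force between pot_a and the fingers below 0.1 N) or (linear speed of pot_b above 0.6 m/s and contact force between pot_b and the fingers below 0.1 N)).
It fails at once if a bystander (bento boxes, soy dish, skewer holder, spatula) was moved more than 30 mm (distance of any of bento, soy_dish, skewer_holder, spatula from where it was at the start of the episode above 0.03 m).
It also fails if it takes over 58 s, if anything falls off the work surface, if the arm or the gripper's body presses on something with over 40 N, if the wrist force passes 120 N, or if a joint passes its speed limit or range.

ROBOT

A 6-joint arm with a two-finger parallel gripper is mounted at the origin on the work surface. World frame = base frame: x ahead of the robot, y to its left, z up, the work surface at z = 0. Lengths are in mm, angles in rad, forces in N, time in s.
With the tool pointing down it reaches from about 300 to 775 mm from the base axis. Payload 14.6 kg.
Tool frame: the origin (TCP) lies midway between the tips of the shut fingers; the grasp point (between the pads) lies 19 mm behind it (manip.tcp_to_grasp is the distance from the TCP to the grasp point, in mm); z points along the fingers, x is the direction in which the jaws open and shut, and the axes are right-handed (so a half turn about z gives the same grasp; the last joint's range is limited). The gripper opens to 94 mm and grips with 3 to 60 N. Pads are 16 mm wide; open, the fingers measure 119 mm over their backs; the gripper's body (75 mm by 177 mm) begins 78 mm behind the grasp point.
Start: joints at [-1.192, 0.3, 1.521, -0, 1.321, -0.067], TCP at [237.141, -496.239, 177.946] pointing down, gripper open.
Joint ranges: [-3.03, 3.03], [-0.79, 2.21], [0.23, 2.52], [-1.04, 4.18], [0, 3.07], [-2.55, 2.55]. Speed limits (rad/s): [2.22, 2.22, 2.57, 3.14, 3.14, 3.14].

INTERFACE

Orientations are given as [roll, pitch, yaw] about the fixed x, y, z axes, in that order (R = Rz(yaw) Ry(pitch) Rx(roll)).
In Python, from cell import manip gives the robot as it stands.
- The arm moves only by the tool arm_command, never from a script. Its argument "steps" is a list of rows, each a list of 3 entries, a list of its own where there are three numbers: the opening, from 0 (shut) to 1 (fully open), then the shift along the tool's x, y, z in cm, then the turn about the tool's z in rad. A call has 1 to 5 rows; each row shifts and turns the commanded pose from where the row before left it, along the tool's axes as they then stand; what a row does not reach is not made up. A row lasts 1/12 s, in which the tool goes at most 41.7 mm and 7.16 degrees, less where a joint would pass 70% of its speed; a pose out of reach is approached as far as the arm can. A call with a gripper value outside its range is refused whole. The fingers move at their own pace and stop on an object; "force" is the grip in N (left out, the last holds). Time passes only in rows, so rows that do not move let the fingers close. It gives the time, the measured TCP pose, the force and the opening at its end, in the units of the state.
- manip.read_state(): the state, without advancing time (a new reading comes with each control period).
- manip.camera(name): name is "side" or "top" or "wrist"; returns (picture, depth): 480x640x3 uint8, red, green, blue; 480x640 float32, mm along the optical axis (not along the pixel's ray), 0 where there is no reading.
- manip.calibration(name): a dict with "fx", "fy", "cx", "cy" (pixels), "R" (3x3) and "t" (3): a world point X has camera coordinates R X + t; the wrist camera has in their place "tool_from_camera" (4x4, takes a point from camera to tool coordinates, whose origin is the TCP and whose axes are the tool frame's). Camera axes: x right, y down, z forward; pixel columns grow to the right and rows downward; lengths in mm; the calibration is good to about 2 mm. A picture is of the moment at which its call begins: read the wrist's pose just before it. calibration takes no time and is no camera call.
- manip.sign_off(): hands the job in, once; it reports no verdict.
The state is a dict: "clock": time; "joints": joint angles; "qd": joint speeds; "effort": joint torques, N m; "eef_pos": TCP position; "eef_rot": TCP orientation; "wrist_force": force on the tool from outside, world axes, zero at the start; "moment": the same for the moment, N m; "finger_gap": finger opening in mm.
Only numpy, scipy, OpenCV 4.12 (cv2) and the standard library are available. Lean on these libraries where they do the work, as an engineer would, in place of code of your own. Each camera call takes 0.05 s, during which the arm holds its last target.

## Working session

There is one attempt and no reset: what is moved stays moved. The work goes in short steps, Python scripts to look and compute and a tool call to move; the robot and the scene stay as the last step left them, time stands still between calls to the robot, and variables do not carry over. Pictures are saved under pics/ and viewed, and the job is handed in when it is done.

Besides the shell and the picture viewer there is one more tool, called by a JSON object that holds its "method" and its "body", one argument or row to a line. arm_command: Moves the arm, as the interface text tells. Its arguments: {"type":"object","properties":{"steps":{"type":"array","items":{"type":"array"}},"force":{"type":"number"}},"required":["steps"]}

```bash
ls; mkdir -p pics; python3 - <<'E'
from cell import manip
import cv2,numpy as np
print(manip.read_state())
for n in("top","side","wrist"):
    p,d=manip.camera(n); cv2.imwrite(f"pics/{n}0.png",p[:,:,::-1]); np.savez(f"{n}0.npz",p=p,d=d)
    print(n,manip.calibration(n))
E
```

```text
pics
{'clock': 0.0, 'joints': array([-1.19155116e+00,  3.00472989e-01,  1.52159908e+00, -1.02362249e-05,
        1.32071554e+00, -6.66071138e-02]), 'qd': array([-0.00141603, -0.00017686,  0.00202194, -0.00092251,  0.00104634,
       -0.00040224]), 'effort': array([-2.00773713e-03, -5.31815743e+01, -3.52735770e+01,  7.07548088e-02,
        2.44024774e-02, -9.68717723e-05]), 'eef_pos': array([ 237.05173602, -495.95142558,  177.37770651]), 'eef_rot': array([-3.14152301e+00,  1.19297218e-03, -1.12494146e+00]), 'wrist_force': array([-0.71104189, -0.16245445,  0.51350349]), 'moment': array([0.00570941, 0.02835744, 0.00481732]), 'finger_gap': 93.97491427095238}
top {'fx': 570.2532422371278, 'fy': 570.2532422371278, 'cx': 319.53552851365856, 'cy': 230.49890135627484, 'R': array([[ 2.67758679e-02, -9.99636611e-01,  3.11433529e-03],
       [-9.88208747e-01, -2.69393416e-02, -1.50724064e-01],
       [ 1.50753191e-01,  9.58154261e-04, -9.88570967e-01]]), 't': array([ -15.62286237,  615.43458461, 1086.93378811])}
side {'fx': 586.8652179987407, 'fy': 586.8652179987407, 'cx': 314.49117012040006, 'cy': 237.75730975699733, 'R': array([[-0.98553347, -0.16839573, -0.01914837],
       [-0.1084247 ,  0.71329062, -0.69243092],
       [ 0.13026076, -0.68033769, -0.72123003]]), 't': array([ 605.92365112,  121.31490309, 1080.34744791])}
wrist {'fx': 391.19837253295054, 'fy': 391.19837253295054, 'cx': 312.49879744912573, 'cy': 234.00839398839088, 'tool_from_camera': array([[ 9.99999379e-01, -3.86117368e-04, -1.04574597e-03,
         1.27597177e+00],
       [ 6.31868771e-04,  9.69172316e-01,  2.46383082e-01,
        -7.22850564e+01],
       [ 9.18375255e-04, -2.46383590e-01,  9.69171957e-01,
        -2.07247246e+02],
       [ 0.00000000e+00,  0.00000000e+00,  0.00000000e+00,
         1.00000000e+00]])}
```

View pics/top0.png

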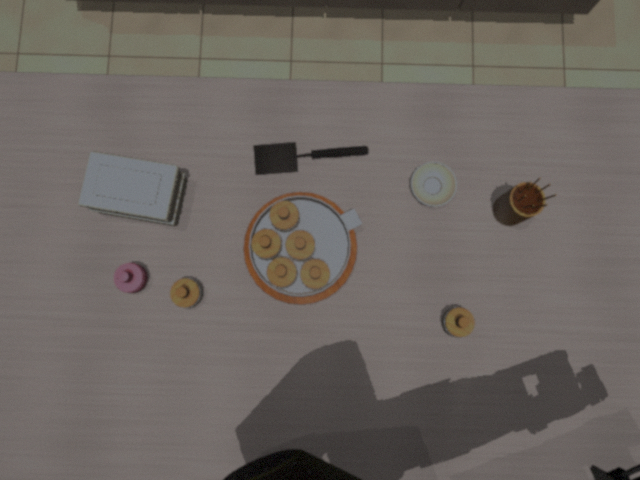

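View pics/side0.png

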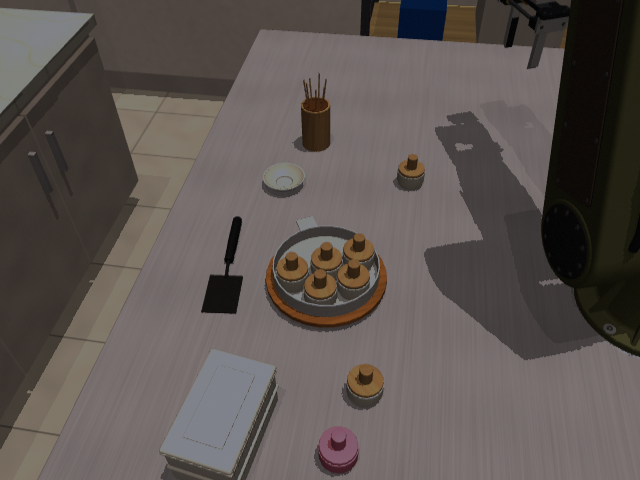

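View pics/wrist0.png

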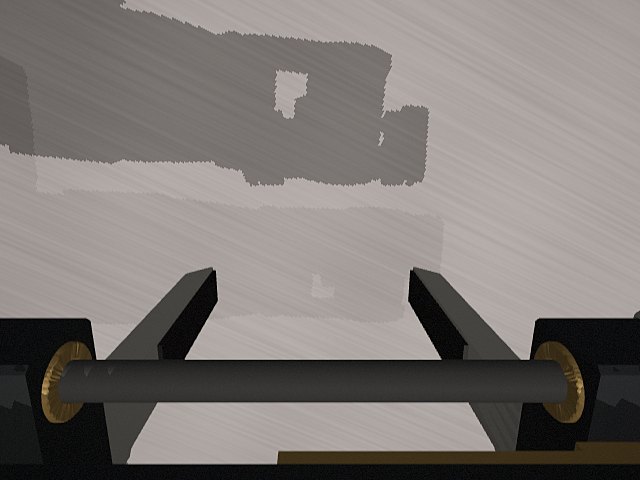

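```bash
cat > h.py <<'E'
from cell import manip
import cv2,numpy as np
def world(n,d,cal,u,v):
    z=d[v,u]; c=np.stack([(u-cal['cx'])/cal['fx']*z,(v-cal['cy'])/cal['fy']*z,z],-1)
    return (c-cal['t'])@cal['R']
def ray(cal,u,v,h):
    R=cal['R'];o=-R.T@cal['t'];dd=R.T@np.array([(u-cal['cx'])/cal['fx'],(v-cal['cy'])/cal['fy'],1])
    return o+dd*(h-o[2])/dd[2]
def circ(P):
    A=np.c_[2*P,np.ones(len(P))];s=np.linalg.lstsq(A,(P**2).sum(1),rcond=None)[0]
    return s[0],s[1],np.sqrt(s[2]+s[0]**2+s[1]**2)
E
python3 - <<'E'
from h import *
for n in("top","side"):
    f=np.load(n+"0.npz");p,d=f['p'],f['d'];cal=manip.calibration(n)
    v,u=np.mgrid[0:480,0:640];W=world(n,d,cal,u,v)
    hsv=cv2.cvtColor(p,cv2.COLOR_RGB2HSV)
    ok=(d>0)
    # knob tops: height
    print(n,"bench z",np.median(W[...,2][(d>0)&(abs(W[...,0]-350)<40)&(abs(W[...,1]+150)<30)]))
    for lo,hi,lab in((65,84,'knob bench'),(92,112,'knob tin'),(35,55,'lid bench'),(63,82,'lid tin')):
        m=ok&(W[...,2]>lo)&(W[...,2]<hi)&(hsv[...,1]>90)&(W[...,0]>250)
        k,L,s,c=cv2.connectedComponentsWithStats(m.astype(np.uint8))
        for i in range(1,k):
            if s[i,4]>25:
                q=W[L==i]; print(lab,s[i,4],c[i].round(1),q.mean(0).round(1),'mid',((q.max(0)+q.min(0))/2).round(1),np.ptp(q,0).round(1))
E
```

```text
top bench z 0.6744541168002393
knob bench 491 [283.8 215.1] [640.3  71.4  72.4] mid [641.6  72.4  74.3] [55.2 53.6 16.7]
knob bench 32 [515.9 218.2] [ 646.1 -380.6   74.4] mid [ 647.1 -381.7   74. ] [ 8.3 24.6 14.2]
knob bench 518 [265.8 243.5] [583.5 104.2  72.6] mid [584.4 104.9  75.3] [55.1 52.9 16.7]
knob bench 494 [299.9 244.8] [582.7  38.2  72.6] mid [583.5  38.8  75.2] [53.5 52.3 17.4]
knob bench 523 [281.4 271.9] [529.3  72.1  72.5] mid [530.   72.7  74.3] [55.5 53.8 15.2]
knob bench 511 [314.9 273.6] [527.8   7.6  72.5] mid [528.1   8.4  75.5] [52.6 52.1 16.6]
knob bench 108 [181.2 291.9] [485.9 261.5  74.1] mid [485.7 261.6  72.7] [19.2 19.4 15.3]
knob bench 112 [463.  321.9] [ 443.8 -275.5   73.7] mid [ 443.6 -276.4   72. ] [19.  20.7 13.1]
knob tin 701 [525.  200.3] [ 674.5 -386.5  109.1] mid [ 676.6 -389.5  102.1] [66.6 67.1 19.7]
knob tin 105 [282.8 212.1] [640.7  71.7 101.9] mid [641.   72.3 101.2] [19.6 21.4 16.2]
knob tin 104 [264.2 241. ] [584.2 104.5 102.4] mid [584.3 104.3  99.5] [20.2 20.8 14.7]
knob tin 107 [299.3 242.5] [583.3  38.5 101.7] mid [583.7  38.2  99.
[... 3109 characters left out ...]

lid tin 88 [412.4 158.7] [ 444.8 -273.    71.7] mid [ 444.5 -274.9   71. ] [20.5 24.2 15.9]
lid tin 460 [358.3 250.8] [528.5  14.9  73.1] mid [529.3   8.7  73.3] [56.  55.7 17.2]
lid tin 486 [326.2 259.8] [583.9  45.8  72.8] mid [584.9  41.1  72.9] [56.2 52.5 18.1]
lid tin 504 [292.  269.9] [641.1  79.1  72.9] mid [642.6  73.8  72.9] [57.  57.5 17.8]
lid tin 537 [352.8 277.2] [530.8  79.4  72.9] mid [531.5  74.9  72.8] [56.  55.2 17.8]
lid tin 555 [319.8 287.6] [584.8 111.7  72.8] mid [585.9 105.5  73. ] [55.8 58.1 18. ]
lid tin 177 [365.5 371.1] [487.7 265.1  73.2] mid [487.8 263.3  70.6] [20.8 22.9 14.7]
lid tin 93 [337.5 438.2] [515.3 378.7  71. ] mid [515.  375.5  70.7] [20.9 21.1 15. ]
```

```bash
python3 - <<'E'
import cv2
p=cv2.imread('pics/top0.png')
cv2.imwrite('pics/topz.png',cv2.resize(p[175:325,220:385],None,fx=4,fy=4,interpolation=cv2.INTER_CUBIC))
p=cv2.imread('pics/side0.png')
cv2.imwrite('pics/sidez.png',cv2.resize(p[200:340,250:400],None,fx=4,fy=4,interpolation=cv2.INTER_CUBIC))
E
```

```text
(no output)
```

View pics/topz.png

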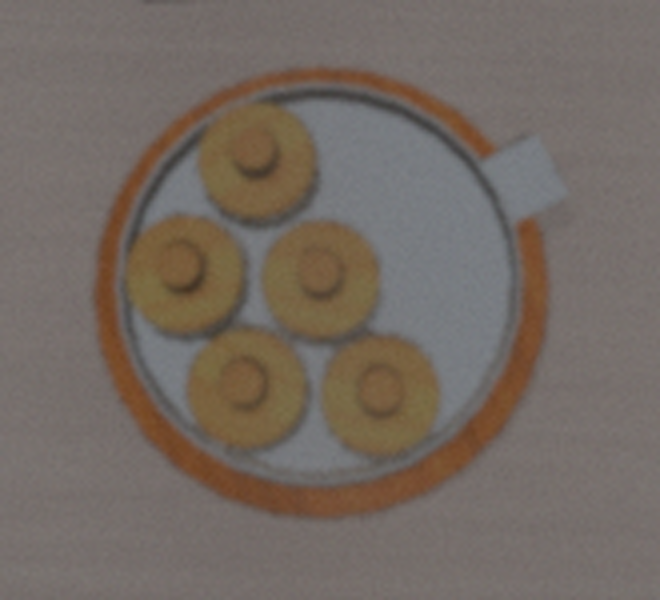

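View pics/sidez.png

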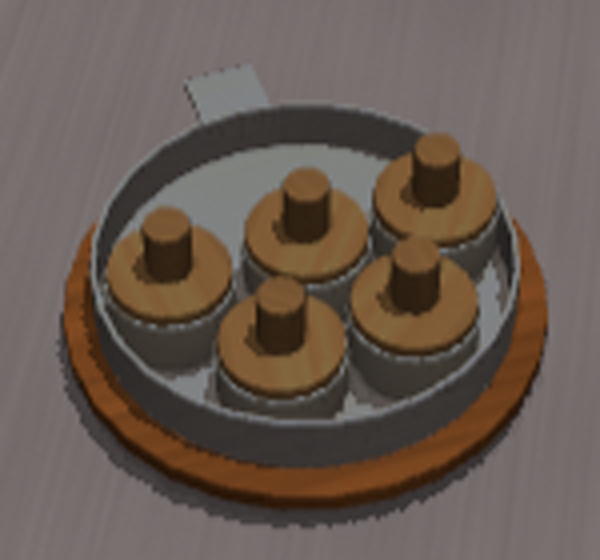

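```bash
python3 - <<'E'
from h import *
for n in("top","side"):
    f=np.load(n+"0.npz");p,d=f['p'],f['d'];cal=manip.calibration(n)
    v,u=np.mgrid[0:480,0:640];W=world(n,d,cal,u,v)
    hsv=cv2.cvtColor(p,cv2.COLOR_RGB2HSV)
    near=(np.hypot(W[...,0]-583,W[...,1]-38)<150)&(d>0)
    m=near&(hsv[...,1]>90)&(W[...,2]<110)
    k,L,s,c=cv2.connectedComponentsWithStats(m.astype(np.uint8))
    i=1+np.argmax(s[1:,4]) 
    for i in range(1,k):
        if s[i,4]>800: print(i,s[i],np.median(W[L==i][:,2]))
    m=near&(abs(W[...,2]-24)<4)&(hsv[...,1]>90); 
    # outer boundary by rays at z=24
    pts=np.argwhere(m); hull=cv2.convexHull(pts[:,::-1].astype(np.int32))[:,0]
    P=np.array([ray(cal,a,b,24)[:2] for a,b in hull]); 
    for _ in range(3):
        x,y,r=circ(P);e=abs(np.hypot(P[:,0]-x,P[:,1]-y)-r);P=P[e<max(2,2*np.median(e))]
    print(n,'disc',x,y,r,len(P))
    # wall rim & tab: z~56
    m=near&(abs(W[...,2]-56)<3)&(hsv[...,1]<80)
    Q=W[m]; rr=np.hypot(Q[:,0]-x,Q[:,1]-y); R=Q[(rr>94)&(rr<103)]
    print('rim',circ(R[:,:2]),len(R)); T=Q[(rr>106)]; t=T.mean(0); print('tab',t,len(T),np.degrees(np.arctan2(t[1]-y,t[0]-x)),rr.max())
E
```

```text
1 [ 244  192  113  112 1642] 24.432855116372266
top disc 584.5170391045399 39.776384674112705 113.65228053436101 49
rim (np.float64(584.7382634728857), np.float64(39.57337420907879), np.float64(98.06030851076761)) 456
tab [640.87645745 -62.95222334  55.1586589 ] 155 -61.249753895013605 130.50828722571418
1 [ 337  233   37   56 1336] 73.71683062851076
2 [ 304  242   39   58 1387] 73.60908535214443
4 [ 266  255  121   73 1815] 24.502146259064407
side disc 585.507758490757 42.24372445639665 114.4327974233823 31
rim (np.float64(585.9145074884781), np.float64(40.17131647765973), np.float64(98.08516721929193)) 545
tab [641.58531129 -62.26985171  55.39045658] 160 -61.78387971495482 133.10597436229432
```

{"method": "arm_command", "body": {
  "steps": [
    [0.45,[-1.4,-3.5,0],0],
    [0.45,[-1.4,-3.5,0],0],
    [0.45,[-1.4,-3.5,0],0],
    [0.45,[-1.4,-3.5,0],0],
    [0.45,[-1.4,-3.5,0],0]
  ],
  "force": 15
}}

```text
clock: 0.57
eef_pos: [365.6, -356.1, 177.8]
eef_rot: [3.142, 0.0, -1.125]
wrist_force: [0.8, -0.2, 0.7]
finger_gap: 64.0
```

{"method": "arm_command", "body": {
  "steps": [
    [0.45,[-1.4,-3.5,0],0],
    [0.45,[-1.4,-3.5,0],0],
    [0.45,[-1.2,-3.5,0],0],
    [0.45,[0,0,0],-0.12],
    [0.45,[0,0,0],-0.12]
  ]
}}

```text
clock: 0.98
eef_pos: [443.4, -274.6, 177.7]
eef_rot: [3.141, 0.001, -0.877]
wrist_force: [-0.1, 0.3, 0.1]
finger_gap: 41.9
```

{"method": "arm_command", "body": {
  "steps": [
    [0.45,[0,0,0],-0.12],
    [0.45,[0,0,0],-0.12],
    [0.45,[0,0,0],-0.12],
    [0.45,[0,0,0],-0.12],
    [0.45,[0,0,0],-0.12]
  ]
}}

```text
clock: 1.4
eef_pos: [442.3, -276.2, 177.8]
eef_rot: [-3.141, 0.0, -0.279]
wrist_force: [-0.7, 1.4, -0.4]
finger_gap: 42.4
```

{"method": "arm_command", "body": {
  "steps": [
    [0.45,[0,0,0],-0.12],
    [0.45,[0,0,0],-0.12],
    [0.45,[0,0,0],-0.045],
    [0.45,[0,0,0],0]
  ]
}}

```text
clock: 1.73
eef_pos: [442.2, -276.2, 177.7]
eef_rot: [-3.141, 0.0, 0.002]
wrist_force: [0.5, 0.2, -0.1]
finger_gap: 42.3
```

```bash
cat >> h.py <<'E'
from scipy.spatial.transform import Rotation
def snap(name,save=True):
    s=manip.read_state(); p,d=manip.camera('wrist'); cal=manip.calibration('wrist')
    T=np.eye(4);T[:3,:3]=Rotation.from_euler('xyz',s['eef_rot']).as_matrix();T[:3,3]=s['eef_pos']
    M=T@cal['tool_from_camera']; cal=dict(cal);cal['R']=M[:3,:3].T;cal['t']=-M[:3,:3].T@M[:3,3]
    cv2.imwrite(f'pics/{name}.png',p[:,:,::-1]);np.savez(name+'.npz',p=p,d=d)
    print('t',s['clock'],'pos',s['eef_pos'].round(1),'rot',s['eef_rot'].round(3),'gap',round(s['finger_gap'],1),'F',s['wrist_force'].round(1))
    v,u=np.mgrid[0:480,0:640];W=world(name,d,cal,u,v);hsv=cv2.cvtColor(p,cv2.COLOR_RGB2HSV)
    return s,p,d,cal,W,hsv
def knobs(W,hsv,d,lo,hi,show=True):
    m=(d>0)&(W[...,2]>lo)&(W[...,2]<hi)&(hsv[...,1]>70)
    m=cv2.morphologyEx(m.astype(np.uint8),cv2.MORPH_OPEN,np.ones((3,3),np.uint8))
    k,L,s,c=cv2.connectedComponentsWithStats(m);o=[]
    for i in range(1,k):
        if s[i,4]>150:
            q=W[L==i]; z=np.median(q[:,2]);e=(q.max(0)+q.min(0))/2
            print('blob',s[i,4],c[i].round(),'mean',q.mean(0).round(1),'mid',e.round(1),'size',np.ptp(q,0).round(1))
            o.append((e,L==i))
    return o
E
python3 - <<'E'
from h import *
s,p,d,cal,W,hsv=snap('w1')
knobs(W,hsv,d,70,80);knobs(W,hsv,d,40,48)
E
```

```text
t 1.7333 pos [ 442.2 -276.2  177.7] rot [-3.141e+00  0.000e+00  2.000e-03] gap 42.3 F [ 0.5  0.2 -0.1]
blob 529 [316. 226.] mean [ 446.4 -277.3   74.3] mid [ 446.4 -277.5   73.2] size [19.7 21.   6.3]
blob 410 [564. 326.] mean [ 662.6 -366.6   75. ] mid [ 669.2 -370.1   75. ] size [44.2 25.6 10. ]
blob 2479 [316. 216.] mean [ 446.5 -275.3   44.5] mid [ 446.2 -277.4   44. ] size [56.4 55.9  7.9]
blob 254 [543. 311.] mean [ 661.5 -366.8   43.9] mid [ 667.5 -370.    44. ] size [40.  24.1  7.9]
```

View pics/w1.png

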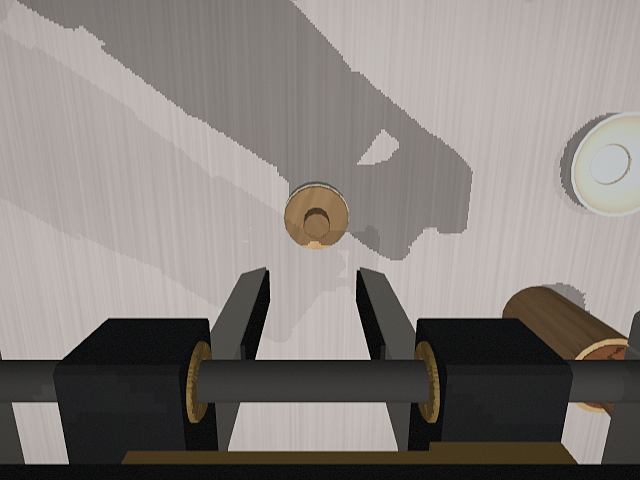

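{"method": "arm_command", "body": {
  "steps": [
    [0.45,[0.35,0.1,0],0],
    [0.45,[0,0,3.5],0],
    [0.45,[0,0,3.5],0],
    [0.45,[0,0,3.0],0],
    [0.45,[0,0,1.5],0]
  ]
}}

```text
clock: 2.2
eef_pos: [444.7, -276.3, 59.4]
eef_rot: [-3.139, 0.003, -0.002]
wrist_force: [0.2, 0.2, 0.3]
finger_gap: 42.5
```

{"method": "arm_command", "body": {
  "steps": [
    [0.45,[0,0,1.5],0],
    [0.45,[0,0,0],0],
    [0,[0,0,0],0],
    [0,[0,0,0],0],
    [0,[0,0,0],0]
  ]
}}

```text
clock: 2.62
eef_pos: [446.4, -277.6, 49.1]
eef_rot: [3.141, -0.001, -0.0]
wrist_force: [-0.3, -1.3, 0.7]
finger_gap: 25.6
```

{"method": "arm_command", "body": {
  "steps": [
    [0,[0,0,0],0],
    [0,[0,0,0],0],
    [0,[0,0,0],0],
    [0,[0,0,0],0]
  ]
}}

```text
clock: 2.95
eef_pos: [445.9, -277.3, 48.2]
eef_rot: [3.141, -0.0, -0.0]
wrist_force: [0.4, 0.3, 0.2]
finger_gap: 1.2
```

```bash
python3 - <<'E'
from h import *
s,p,d,cal,W,hsv=snap('w2')
p,d=manip.camera('side');cv2.imwrite('pics/s2.png',cv2.resize(p[80:260,300:520,::-1],None,fx=3,fy=3))
knobs(W,hsv,d,70,80)
E
```

```text
t 2.95 pos [ 445.9 -277.3   48.2] rot [ 3.141 -0.    -0.   ] gap 1.2 F [0.4 0.3 0.2]
blob 184 [310. 266.] mean [ 445.9 -268.9   73.8] mid [ 445.4 -269.7   74.9] size [12.9  5.2  9.7]
```

View pics/w2.png

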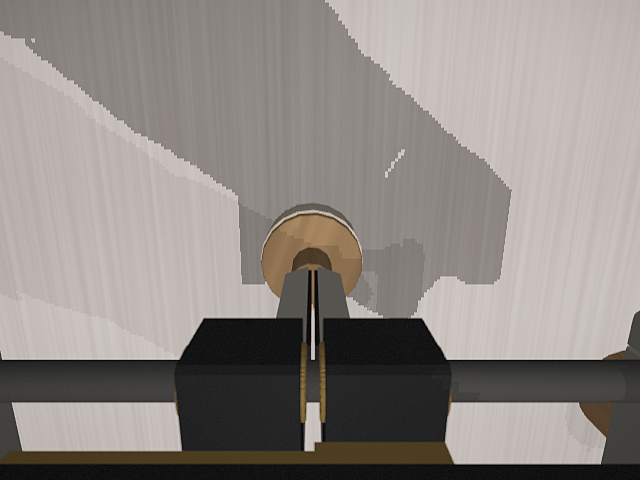

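View pics/s2.png

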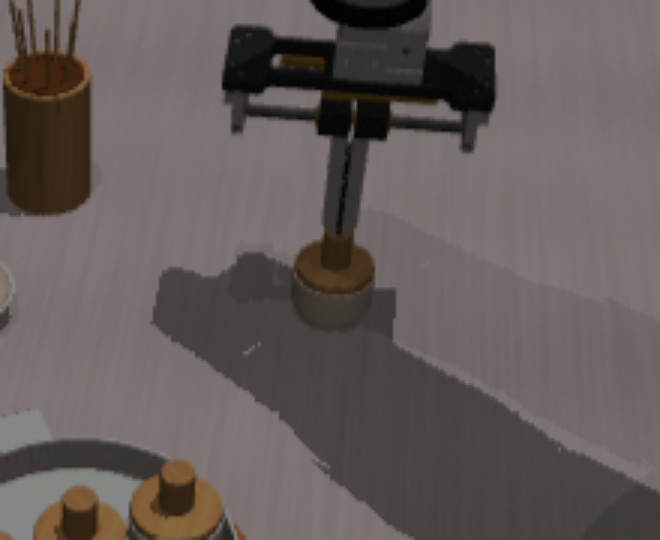

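```bash
python3 - <<'E'
from h import *
for n in ('top','side'):
    p,d=manip.camera(n);cal=manip.calibration(n);v,u=np.mgrid[0:480,0:640];W=world(n,d,cal,u,v);hsv=cv2.cvtColor(p,cv2.COLOR_RGB2HSV)
    near=(np.hypot(W[...,0]-446,W[...,1]+275)<60)
    for lo,hi in((70,80),(40,48)): print(n,lo);knobs(W,hsv*0+255*(near&(hsv[...,1]>90))[...,None].astype(np.uint8),d,lo,hi) if 0 else None
    for lo,hi in((68,80),(40,48)):
        m=near&(hsv[...,1]>90)&(W[...,2]>lo)&(W[...,2]<hi);q=W[m];print(n,lo,len(q),q.min(0).round(1),q.max(0).round(1),q.mean(0).round(1))
    m=near&(hsv[...,1]<70)&(W[...,2]>50)&(W[...,2]<130);q=W[m];print('finger',len(q),q.min(0).round(1),q.max(0).round(1),q.mean(0).round(1))
    cv2.imwrite(f'pics/{n}3.png',cv2.resize(p[280:370,410:520,::-1] if n=='top' else p[100:220,360:470,::-1],None,fx=5,fy=5))
E
```

```text
top 70
top 40
top 68 13 [ 437.8 -269.    69.5] [ 450.9 -265.7   78.7] [ 443.8 -267.4   73.5]
top 40 247 [ 418.2 -276.2   40.2] [ 470.3 -247.8   48. ] [ 446.4 -261.8   44.2]Traceback (most recent call last):
  File "<stdin>", line 8, in <module>
    return umr_minimum(a, axis, None, out, keepdims, initial, where)
ValueError: zero-size array to reduction operation minimum which has no identity
```

```bash
python3 - <<'E'
from h import *
s,p,d,cal,W,hsv=snap('w3')
for v in range(180,320,8):
    print(v,[tuple(W[v,u].round(0)) for u in (285,300,308,326,340)],hsv[v,300],d[v,300])
for n in ('top','side'):
    p,d=manip.camera(n)
    cv2.imwrite(f'pics/{n}3.png',cv2.resize(p[280:370,410:520,::-1] if n=='top' else p[100:200,360:470,::-1],None,fx=6,fy=6))
    np.savez(n+'3.npz',p=p,d=d)
E
```

```text
t 3.1 pos [ 445.8 -277.3   48. ] rot [-3.142 -0.    -0.   ] gap 0.5 F [-0.6 -0.2 -0.8]
180 [(np.float64(429.0), np.float64(-235.0), np.float64(-1.0)), (np.float64(439.0), np.float64(-235.0), np.float64(-1.0)), (np.float64(444.0), np.float64(-235.0), np.float64(2.0)), (np.float64(456.0), np.float64(-235.0), np.float64(-0.0)), (np.float64(465.0), np.float64(-235.0), np.float64(-0.0))] [  9  18 143] 255.1091
188 [(np.float64(429.0), np.float64(-240.0), np.float64(1.0)), (np.float64(439.0), np.float64(-240.0), np.float64(1.0)), (np.float64(444.0), np.float64(-240.0), np.float64(1.0)), (np.float64(456.0), np.float64(-240.0), np.float64(2.0)), (np.float64(465.0), np.float64(-240.0), np.float64(1.0))] [  9  18 141] 254.51947
196 [(np.float64(429.0), np.float64(-245.0), np.float64(2.0)), (np.float64(439.0), np.float64(-245.0), np.float64(1.0)), (np.float64(444.0), np.float64(-245.0), np.float64(1.0)), (np.float64(456.0), np.float64(-245.0), np.float64(1.0)), (np.float64(465.0), np.float64(-246.0), np.float64(-1.0))] [  8  20 142] 255.83139
204 [(np.float64(429.0), np.float64(-251.0), np.floa
[... 4104 characters left out ...]
269.0), np.float64(114.0))] [25 18 87] 151.94415
308 [(np.float64(437.0), np.float64(-269.0), np.float64(122.0)), (np.float64(442.0), np.float64(-269.0), np.float64(122.0)), (np.float64(447.0), np.float64(-207.0), np.float64(255.0)), (np.float64(452.0), np.float64(-268.0), np.float64(122.0)), (np.float64(457.0), np.float64(-269.0), np.float64(121.0))] [19 24 86] 144.29593
316 [(np.float64(437.0), np.float64(-269.0), np.float64(127.0)), (np.float64(443.0), np.float64(-268.0), np.float64(129.0)), (np.float64(445.0), np.float64(-270.0), np.float64(126.0)), (np.float64(452.0), np.float64(-268.0), np.float64(130.0)), (np.float64(457.0), np.float64(-268.0), np.float64(129.0))] [23 23 89] 137.60416
```

View pics/side3.png

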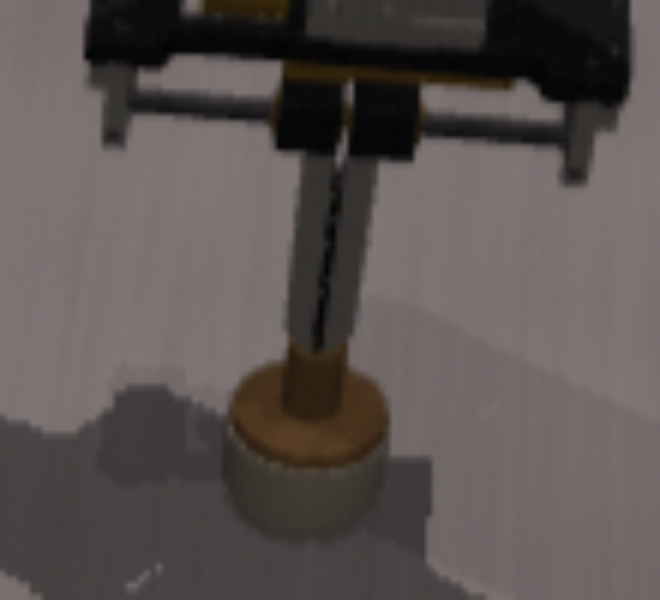

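View pics/top3.png

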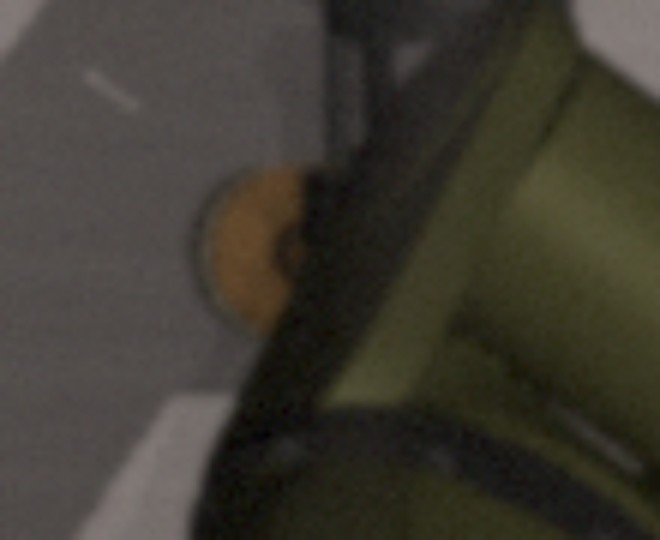

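```bash
python3 - <<'E'
from h import *
print(manip.tcp_to_grasp)
s=manip.read_state();print(s)
f=np.load('w3.npz');p,d=f['p'],f['d']
c0=manip.calibration('wrist')
T=np.eye(4);T[:3,:3]=Rotation.from_euler('xyz',s['eef_rot']).as_matrix();T[:3,3]=s['eef_pos'];M=T@c0['tool_from_camera'];cal=dict(c0,R=M[:3,:3].T,t=-M[:3,:3].T@M[:3,3])
v,u=np.mgrid[0:480,0:640];W=world('',d,cal,u,v)
for v in range(262,282,1): print(v,[W[v,u].round(0).tolist() for u in (285,300,308,326,340)],p[v,300])
p=cv2.imread('pics/w3.png');cv2.imwrite('pics/w3z.png',cv2.resize(p[200:340,240:390],None,fx=4,fy=4,interpolation=cv2.INTER_NEAREST))
f=np.load('w1.npz');d=f['d'];
TC=c0['tool_from_camera']
for v in range(262,285,2):
  print(v,[ (TC@[ (u-cal['cx'])/cal['fx']*d[v,u],(v-cal['cy'])/cal['fy']*d[v,u],d[v,u],1])[:3].round(0).tolist() for u in (262,266,362,366)])
E
```

```text
18.8
{'clock': 3.25, 'joints': array([-6.26107339e-01,  3.92702198e-01,  1.72330250e+00,  3.16447721e-05,
        1.02568454e+00, -6.26101316e-01]), 'qd': array([ 0.0011038 ,  0.00011253,  0.00128218, -0.00119207, -0.00218952,
        0.00020035]), 'effort': array([-1.20145480e-03, -5.32617402e+01, -3.00888312e+01,  4.35074768e-02,
        5.77786728e-02,  4.08724054e-04]), 'eef_pos': array([ 445.82795357, -277.23160533,   47.93207908]), 'eef_rot': array([-3.14151414e+00,  6.24033519e-05, -2.24294959e-05]), 'wrist_force': array([-0.30129397,  0.382037  ,  0.04742451]), 'moment': array([ 0.02750978, -0.09818841, -0.03464792]), 'finger_gap': 0.6308610491521647}
262 [[432.0, -276.0, 45.0], [441.0, -269.0, 67.0], [445.0, -267.0, 72.0], [454.0, -270.0, 63.0], [463.0, -276.0, 45.0]] [76 58 41]
263 [[431.0, -277.0, 44.0], [441.0, -269.0, 67.0], [445.0, -267.0, 73.0], [454.0, -270.0, 65.0], [463.0, -277.0, 45.0]] [78 60 42]
264 [[432.0, -277.0, 45.0], [441.0, -268.0, 72.0], [445.0, -267.0, 75.0], [454.0, -270.0, 67.0], [463.0, -278.0, 45.0]] [77 61 41]
265 [[432.0, -278.0, 45.0], [441.0, -26
[... 2585 characters left out ...]
[-47.0, 66.0, 179.0], [25.0, -9.0, -33.0], [27.0, -9.0, -32.0]]
272 [[-22.0, -9.0, -35.0], [-21.0, -7.0, -31.0], [24.0, -9.0, -35.0], [26.0, -8.0, -33.0]]
274 [[-22.0, -9.0, -37.0], [-21.0, -7.0, -34.0], [24.0, -9.0, -38.0], [26.0, -9.0, -37.0]]
276 [[-22.0, -9.0, -40.0], [-20.0, -7.0, -37.0], [24.0, -8.0, -39.0], [25.0, -9.0, -40.0]]
278 [[-21.0, -9.0, -42.0], [-20.0, -7.0, -39.0], [24.0, -7.0, -39.0], [25.0, -9.0, -43.0]]
280 [[-21.0, -8.0, -42.0], [-20.0, -6.0, -39.0], [24.0, -7.0, -41.0], [25.0, -8.0, -45.0]]
282 [[-21.0, -7.0, -43.0], [-20.0, -6.0, -40.0], [23.0, -7.0, -44.0], [24.0, -9.0, -48.0]]
284 [[-21.0, -7.0, -46.0], [-20.0, -5.0, -40.0], [23.0, -7.0, -47.0], [24.0, -9.0, -50.0]]
```

View pics/w3z.png

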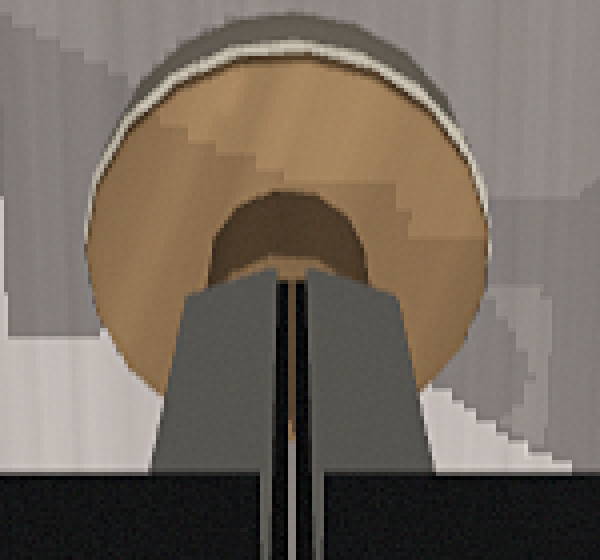

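{"method": "arm_command", "body": {
  "steps": [
    [0.45,[0,0,0],0],
    [0.45,[0,0,0],0],
    [0.45,[0,0,0],0],
    [0.45,[0,0,0],0],
    [0.45,[0,0,0],0]
  ]
}}

```text
clock: 3.67
eef_pos: [445.8, -277.2, 47.9]
eef_rot: [-3.142, 0.0, 0.0]
wrist_force: [0.6, 0.4, 0.4]
finger_gap: 30.5
```

{"method": "arm_command", "body": {
  "steps": [
    [0.45,[0,0,1.2],0],
    [0.45,[0,0,1.0],0],
    [0.45,[0,0,0.5],0],
    [0.45,[0,0,0],0],
    [0.45,[0,0,0],0]
  ]
}}

```text
clock: 4.08
eef_pos: [445.7, -277.2, 20.8]
eef_rot: [-3.141, 0.001, -0.0]
wrist_force: [-0.2, -0.1, 0.2]
finger_gap: 42.3
```

```bash
python3 - <<'E'
from h import *
snap('w4')
E
```

```text
t 4.0833 pos [ 445.7 -277.2   20.8] rot [-3.141e+00  1.000e-03 -0.000e+00] gap 42.3 F [-0.2 -0.1  0.2]
```

View pics/w4.png

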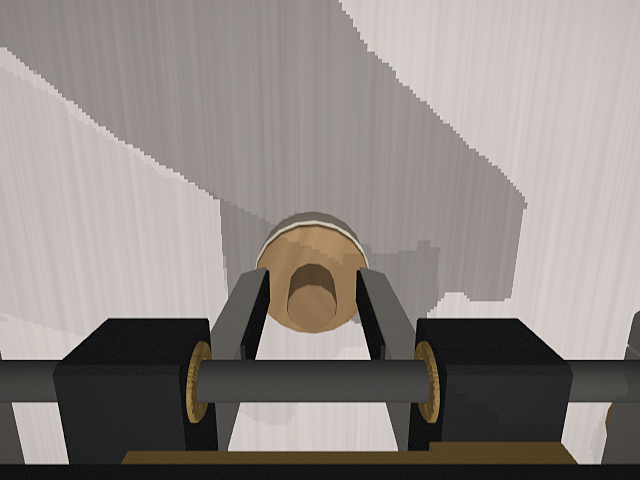

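Knob (312,300) is now between the fingers, tips about 6 mm above the lid. Closing.

{"method": "arm_command", "body": {
  "steps": [
    [0,[0,0,0.1],0],
    [0,[0,0,0],0],
    [0,[0,0,0],0],
    [0,[0,0,0],0],
    [0,[0,0,0],0]
  ]
}}

```text
clock: 4.55
eef_pos: [445.9, -277.3, 20.1]
eef_rot: [3.141, -0.0, -0.0]
wrist_force: [-0.7, 0.5, -0.6]
finger_gap: 21.8
```

{"method": "arm_command", "body": {
  "steps": [
    [0,[0,0,0],0],
    [0,[0,0,0],0],
    [0,[0,0,-2],0],
    [0,[0,0,-3],0],
    [0,[0,0,-3],0]
  ]
}}

```text
clock: 4.97
eef_pos: [445.2, -276.8, 100.2]
eef_rot: [-3.14, 0.002, -0.0]
wrist_force: [0.7, 0.1, -1.0]
finger_gap: 21.8
```

```bash
python3 - <<'E'
from h import *
s,p,d,cal,W,hsv=snap('w5')
z=s['eef_pos'][2]-19.9
knobs(W,hsv,d,z+65,z+80);knobs(W,hsv,d,z+38,z+50)
E
```

```text
t 4.9667 pos [ 445.2 -276.8  100.2] rot [-3.14e+00  2.00e-03 -0.00e+00] gap 21.8 F [ 0.7  0.1 -1. ]
blob 2145 [313. 304.] mean [ 446.6 -275.7  153.9] mid [ 446.6 -277.3  151.1] size [21.8 22.  11.4]
blob 4085 [312. 252.] mean [ 446.3 -261.7  124.7] mid [ 446.4 -264.1  124.3] size [57.1 30.8 12. ]
```

View pics/w5.png

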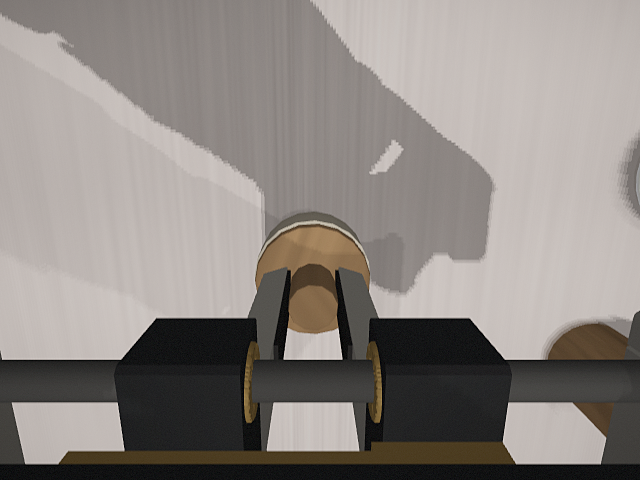

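{"method": "arm_command", "body": {
  "steps": [
    [0,[1.7,-3.1,-1],0],
    [0,[1.7,-3.1,-1],0],
    [0,[1.7,-3.1,-1],0],
    [0,[1.7,-3.1,-1],0],
    [0,[1.7,-3.1,-1],0]
  ]
}}

```text
clock: 5.43
eef_pos: [531.3, -120.6, 150.3]
eef_rot: [-3.142, 0.0, -0.0]
wrist_force: [0.8, -0.2, -0.7]
finger_gap: 21.1
```

{"method": "arm_command", "body": {
  "steps": [
    [0,[1.7,-3.1,0],0],
    [0,[1.7,-3.1,0],0],
    [0,[1.7,-3.1,0],0],
    [0,[0,0,0],0],
    [0,[0,0,0],0]
  ]
}}

```text
clock: 5.85
eef_pos: [582.0, -27.8, 149.2]
eef_rot: [-3.141, 0.001, 0.003]
wrist_force: [-0.6, -0.1, -2.9]
finger_gap: 21.5
```

```bash
python3 - <<'E'
from h import *
s,p,d,cal,W,hsv=snap('w6')
z=s['eef_pos'][2]-20
print('held');knobs(W,hsv,d,z+68,z+80);print('held lid');knobs(W,hsv,d,z+38,z+50)
print('tin');knobs(W,hsv,d,96,108);print('tin lids');knobs(W,hsv,d,68,76)
E
```

```text
t 5.85 pos [582.  -27.8 149.2] rot [-3.141e+00  1.000e-03  3.000e-03] gap 21.5 F [-0.6 -0.1 -2.9]
held
blob 2008 [313. 305.] mean [583.3 -27.1 203.1] mid [583.3 -28.1 201.4] size [21.6 22.2  8.3]
held lid
blob 4016 [313. 252.] mean [583.3 -12.8 173.4] mid [583.3 -15.  173.3] size [56.7 30.4 11.7]
blob 283 [312. 327.] mean [583.3 -52.8 173.7] mid [583.3 -52.1 173.8] size [25.2  8.2  3.6]
tin
blob 1157 [320.  30.] mean [587.4 103.  102.4] mid [587.5 103.4 100.4] size [20.6 21.2  8.8]
blob 1042 [231.  87.] mean [533.3  71.2 102.3] mid [533.2  71.4 100.5] size [21.1 21.5  8.9]
blob 1055 [411.  89.] mean [643.6  70.4 102.3] mid [644.   70.5 100.5] size [21.1 21.5  9. ]
blob 908 [318. 144.] mean [586.6  37.5 102.4] mid [586.6  37.3 101.6] size [20.4 20.6  6. ]
blob 879 [233. 191.] mean [531.6   7.4 102.2] mid [531.3   7.  100.4] size [21.2 21.1  8.5]
tin lids
blob 4682 [319.  44.] mean [587.3 101.5  72.6] mid [587.4 101.9  72.6] size [56.2 53.3  6.7]
blob 4469 [241.  91.] mean [534.1  71.3  72.6] mid [532.8  71.6  72.3] size [57.2 56.7  7.2]
blob 4394 [399.  93.] mean [642.4  70.4  72.6] mid [644.4  70.6  72.2] size [57.3 56.9  7.5]
blob 4226 [317. 142.] mean [586.4  38.1  72.6] mid [586.6  37.5  72.2] size [56.5 56.1  6.1]
blob 3754 [243. 183.] mean [532.5   8.6  72.5] mid [531.2   6.9  72.2] size [56.8 56.3  7.6]
```

View pics/w6.png

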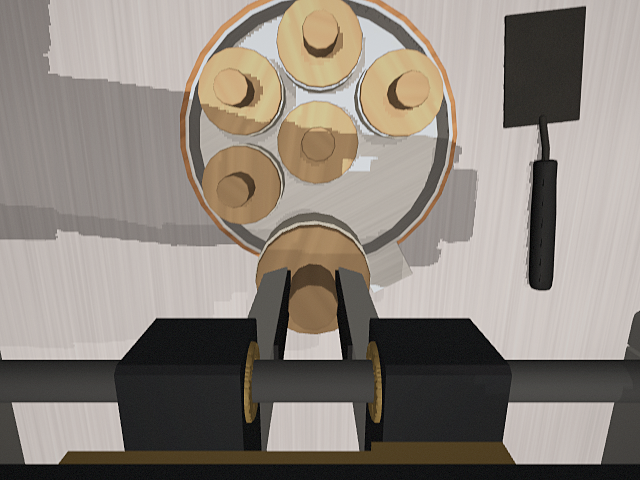

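```bash
cat >> h.py <<'E'
def rim(W,hsv,d,c=(587,39)):
    rr=np.hypot(W[...,0]-c[0],W[...,1]-c[1])
    m=(d>0)&(abs(W[...,2]-56)<2)&(rr>92)&(rr<106)&(hsv[...,1]<70)
    P=W[m][:,:2]
    for _ in range(4):
        x,y,r=circ(P);e=abs(np.hypot(P[:,0]-x,P[:,1]-y)-r);P=P[e<3]
    a=np.degrees(np.arctan2(P[:,1]-y,P[:,0]-x))
    print('rim',round(x,1),round(y,1),round(r,1),len(P),np.histogram(a,12,(-180,180))[0])
    m=(d>0)&(abs(W[...,2]-24)<3)&(rr>107)&(rr<120)&(hsv[...,1]>70);Q=W[m][:,:2]
    rq=np.hypot(Q[:,0]-x,Q[:,1]-y);aq=np.degrees(np.arctan2(Q[:,1]-y,Q[:,0]-x));print('disc outer by sector',[(b,round(rq[(aq>b)&(aq<b+20)].max(),1)) for b in range(-180,180,30) if ((aq>b)&(aq<b+20)).sum()>20])
    m=(d>0)&(abs(W[...,2]-55)<4)&(rr>104)&(rr<132)&(hsv[...,1]<70);T=W[m]
    if len(T): print('tab',T.mean(0).round(1),len(T),np.degrees(np.arctan2(T[:,1].mean()-y,T[:,0].mean()-x)))
E
python3 - <<'E'
from h import *
s=manip.read_state();f=np.load('w6.npz');p,d=f['p'],f['d'];c=manip.calibration('wrist')
T=np.eye(4);T[:3,:3]=Rotation.from_euler('xyz',[-3.141,.001,.003]).as_matrix();T[:3,3]=[582,-27.8,149.2];M=T@c['tool_from_camera'];cal=dict(c,R=M[:3,:3].T,t=-M[:3,:3].T@M[:3,3])
v,u=np.mgrid[0:480,0:640];W=world('',d,cal,u,v);hsv=cv2.cvtColor(p,cv2.COLOR_RGB2HSV)
rim(W,hsv,d)
E
```

```text
rim 587.4 38.5 97.7 2868 [265 233  19  73 287 303 279 315 213 206 352 323]
disc outer by sector [(-180, np.float64(114.7)), (-150, np.float64(114.3)), (-120, np.float64(113.6)), (-60, np.float64(114.1)), (-30, np.float64(114.1)), (0, np.float64(114.2)), (30, np.float64(114.4)), (60, np.float64(114.3)), (120, np.float64(114.5)), (150, np.float64(114.6))]
tab [644.9 -63.3  54.5] 1218 -60.56382697280219
```

{"method": "arm_command", "body": {
  "steps": [
    [0,[0.34,-0.23,0],0],
    [0,[0,0,2],0],
    [0,[0,0,1.5],0],
    [0,[0,0,0],0],
    [0,[0,0,0],0]
  ]
}}

```text
clock: 6.32
eef_pos: [584.9, -27.8, 114.9]
eef_rot: [-3.142, 0.001, -0.001]
wrist_force: [0.7, 0.2, -0.8]
finger_gap: 21.7
```

```bash
python3 - <<'E'
from h import *
s,p,d,cal,W,hsv=snap('w7')
z=s['eef_pos'][2]-20
print('held');knobs(W,hsv,d,z+68,z+80)
print('tin');knobs(W,hsv,d,96,108)
rim(W,hsv,d)
E
```

```text
t 6.3167 pos [584.9 -27.8 114.9] rot [-3.142e+00  1.000e-03 -1.000e-03] gap 21.7 F [ 0.7  0.2 -0.8]
held
blob 2009 [312. 305.] mean [586.1 -27.1 168.8] mid [586.2 -28.3 167. ] size [21.7 21.8  8.3]
tin
blob 1325 [315.  16.] mean [587.5 101.2 102.3] mid [587.6 100.8 100.6] size [21.1 16.1  9.2]
blob 1415 [212.  79.] mean [533.5  71.2 102.3] mid [532.7  71.2 100.5] size [22.  21.3  8.6]
blob 1434 [421.  81.] mean [643.5  70.3 102.3] mid [644.2  70.4 100.7] size [21.7 21.4  9.2]
blob 1211 [313. 145.] mean [586.6  37.5 102.4] mid [586.6  37.5 102.3] size [21.  21.1  5.1]
blob 1154 [216. 199.] mean [531.7   7.5 102.1] mid [531.2   7.  100.3] size [21.4 21.4  8.6]
rim 587.5 38.5 97.7 3019 [296 253  43  80 369 406 327 391   6   4 442 402]
disc outer by sector [(-180, np.float64(114.5)), (-150, np.float64(114.2)), (-120, np.float64(113.3)), (-60, np.float64(114.4)), (-30, np.float64(114.4)), (0, np.float64(114.8)), (30, np.float64(114.5)), (120, np.float64(114.5)), (150, np.float64(114.8))]
tab [644.3 -63.4  54.5] 1571 -60.90625865076616
```

View pics/w7.png

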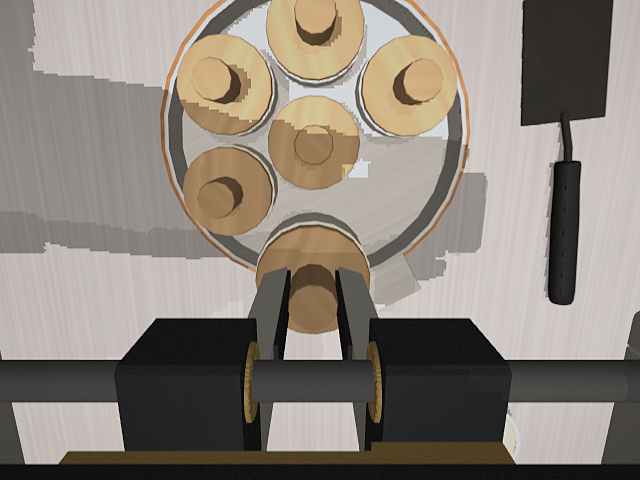

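{"method": "arm_command", "body": {
  "steps": [
    [0,[0.05,-0.25,0],0],
    [0,[0,0,1.5],0],
    [0,[0,0,1.5],0],
    [0,[0,0,0],0],
    [0,[0,0,0],0]
  ]
}}

```text
clock: 6.78
eef_pos: [585.8, -24.5, 85.5]
eef_rot: [-3.142, 0.0, -0.0]
wrist_force: [-0.4, 0.2, -0.9]
finger_gap: 21.7
```

```bash
python3 - <<'E'
from h import *
s,p,d,cal,W,hsv=snap('w8')
z=s['eef_pos'][2]-20
print('held');knobs(W,hsv,d,z+71.5,z+80)
print('tin');knobs(W,hsv,d,99.5,108)
rim(W,hsv,d)
E
```

```text
t 6.7833 pos [585.8 -24.5  85.5] rot [-3.142  0.    -0.   ] gap 21.7 F [-0.4  0.2 -0.9]
held
blob 1877 [312. 306.] mean [587.  -24.3 139.7] mid [587.1 -24.8 139.4] size [21.7 21.5  4.8]
tin
blob 1067 [313.  11.] mean [587.5  98.7 102.4] mid [587.6  98.1 102.3] size [20.8 10.9  5.6]
blob 1818 [194.  78.] mean [533.1  71.3 102.4] mid [532.9  71.5 102.3] size [21.  21.2  5.4]
blob 1844 [437.  80.] mean [643.7  70.4 102.4] mid [644.3  70.7 102.2] size [21.9 21.4  5.3]
blob 1586 [311. 153.] mean [586.6  37.6 102.4] mid [586.4  37.3 102.1] size [21.2 21.3  4.9]
blob 1420 [200. 216.] mean [531.5   7.3 102.3] mid [531.3   7.  102.2] size [21.3 21.1  5.1]
rim 587.5 38.5 97.7 3506 [329 305 112 136 468 504 391 351   0   0 416 494]
disc outer by sector [(-180, np.float64(114.2)), (-30, np.float64(114.5)), (0, np.float64(114.7)), (30, np.float64(114.5)), (120, np.float64(114.6)), (150, np.float64(114.7))]
tab [645.5 -60.6  54.5] 1557 -59.672271048242884
```

View pics/w8.png

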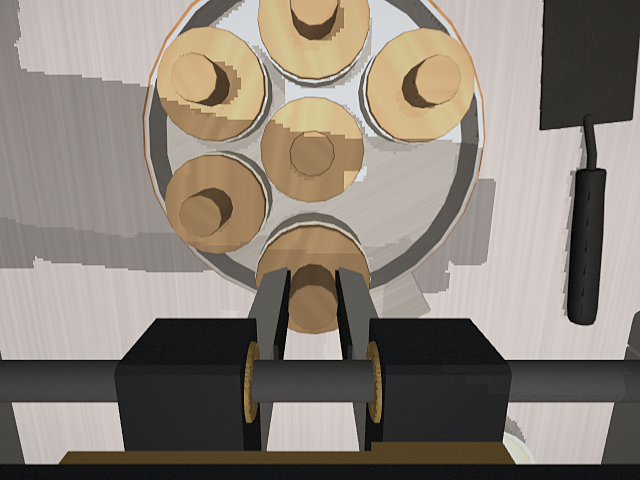

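{"method": "arm_command", "body": {
  "steps": [
    [0,[-0.03,0.12,0],0],
    [0,[0,0,0],0],
    [0,[0,0,1],0],
    [0,[0,0,1],0],
    [0,[0,0,0.5],0]
  ]
}}

```text
clock: 7.25
eef_pos: [584.7, -25.6, 58.1]
eef_rot: [-3.141, 0.002, -0.0]
wrist_force: [0.0, -0.0, -1.1]
finger_gap: 21.9
```

{"method": "arm_command", "body": {
  "steps": [
    [0,[0,0,0.5],0],
    [0,[0,0,0.3],0],
    [0,[0,0,0.2],0],
    [0,[0,0,0],0]
  ]
}}

```text
clock: 7.58
eef_pos: [585.3, -25.6, 49.5]
eef_rot: [-3.141, 0.001, 0.0]
wrist_force: [0.8, 0.8, -1.8]
finger_gap: 21.4
```

```bash
python3 - <<'E'
from h import *
s,p,d,cal,W,hsv=snap('w9')
print('tin');knobs(W,hsv,d,99.5,108)
rim(W,hsv,d)
E
```

```text
t 7.5833 pos [585.3 -25.6  49.5] rot [-3.141e+00  1.000e-03  0.000e+00] gap 21.4 F [ 0.8  0.8 -1.8]
tin
blob 2885 [167.  61.] mean [533.2  71.4 102.4] mid [532.8  71.4 102.2] size [21.6 21.5  5.3]
blob 2872 [468.  63.] mean [643.7  70.5 102.4] mid [644.   70.6 102.1] size [21.4 21.6  5.2]
blob 2384 [312. 155.] mean [586.5  37.6 102.4] mid [586.4  37.4 102.2] size [21.2 21.2  5.4]
blob 2115 [177. 230.] mean [531.5   7.4 102.3] mid [531.3   7.  102.2] size [21.4 21.4  5.2]
blob 1935 [312. 306.] mean [586.5 -25.2 103.6] mid [586.6 -26.1 102.7] size [21.8 21.4  6.2]
rim 587.5 38.6 97.6 4067 [466 417 152 190 649 741 518 128   0   0 156 650]
disc outer by sector []
tab [647.4 -51.2  54.4] 517 -56.26595448425037
```

View pics/w9.png

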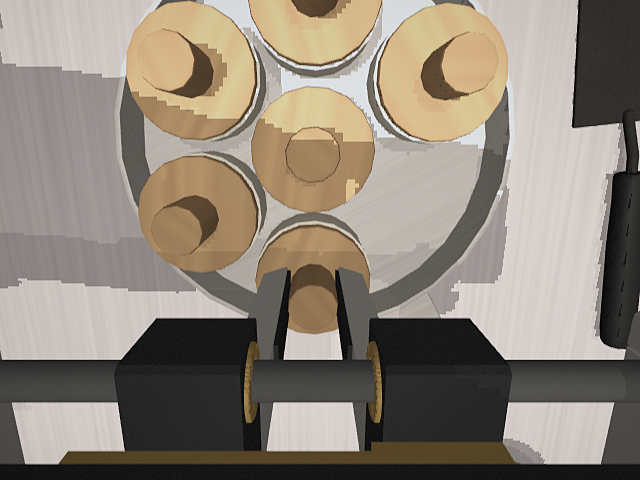

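{"method": "arm_command", "body": {
  "steps": [
    [0,[0,0,0.1],0],
    [0,[0,0,0.05],0],
    [0,[0,0,0],0],
    [0,[0,0,0],0]
  ]
}}

```text
clock: 7.97
eef_pos: [585.6, -25.6, 48.6]
eef_rot: [-3.142, -0.0, 0.0]
wrist_force: [0.4, 1.1, -0.8]
finger_gap: 21.4
```

{"method": "arm_command", "body": {
  "steps": [
    [0,[0,0,0.05],0],
    [0.4,[0,0,0],0],
    [0.4,[0,0,0],0],
    [0.4,[0,0,0],0],
    [0.4,[0,0,0],0]
  ]
}}

```text
clock: 8.38
eef_pos: [585.5, -25.8, 48.0]
eef_rot: [3.141, -0.0, -0.0]
wrist_force: [-0.0, 0.4, -0.7]
finger_gap: 37.8
```

{"method": "arm_command", "body": {
  "steps": [
    [0.4,[0,0,0],0],
    [0.4,[0,0,-1],0],
    [0.4,[0,0,-3],0],
    [0.4,[0,0,-3.5],0],
    [0.4,[0,0,-3.5],0]
  ]
}}

```text
clock: 8.8
eef_pos: [585.0, -25.6, 159.9]
eef_rot: [-3.142, 0.001, 0.0]
wrist_force: [1.7, -0.1, 1.3]
finger_gap: 37.5
```

```bash
python3 - <<'E'
from h import *
s,p,d,cal,W,hsv=snap('w10')
print('tin');knobs(W,hsv,d,99.5,108);knobs(W,hsv,d,68,76)
rim(W,hsv,d)
E
```

```text
t 8.8 pos [585.  -25.6 159.9] rot [-3.142e+00  1.000e-03  0.000e+00] gap 37.5 F [ 1.7 -0.1  1.3]
tin
blob 1024 [314.  38.] mean [587.5 103.3 102.5] mid [587.6 103.7 102.2] size [20.6 21.2  5.4]
blob 924 [229.  92.] mean [533.1  71.4 102.4] mid [533.1  71.6 102.3] size [21.4 20.9  5.5]
blob 932 [402.  94.] mean [643.8  70.5 102.4] mid [644.2  70.6 102.3] size [21.4 21.4  5.5]
blob 829 [313. 147.] mean [586.6  37.5 102.4] mid [586.7  37.  102.2] size [21.3 20.8  5.4]
blob 771 [232. 192.] mean [531.3   7.3 102.3] mid [531.    7.1 102.1] size [21.4 20.8  5.1]
blob 703 [313. 239.] mean [586.9 -25.9 102.3] mid [587.  -26.5 102. ] size [20.5 21.   5. ]
blob 4432 [314.  48.] mean [587.4 103.4  72.6] mid [587.4 104.1  72.9] size [57.2 56.6  6.2]
blob 4099 [239.  96.] mean [533.8  71.7  72.5] mid [532.4  71.6  72.7] size [56.  56.3  6.4]
blob 4067 [392.  97.] mean [643.2  71.   72.6] mid [644.6  71.   72.7] size [56.2 56.5  6.3]
blob 4002 [313. 144.] mean [586.6  38.2  72.5] mid [586.6  37.4  72.1] size [56.5 57.   6.4]
blob 3458 [241. 185.] mean [532.1   8.4  72.5] mid [530.8   6.9  72.3] size [56.3 56.1  7.3]
blob 3198 [313. 227.] mean [586.9 -24.3  72.5] mid [587.  -26.5  72.7] size [56.9 56.4  6.5]
rim 587.5 38.6 97.8 3112 [233 208 177 202 274 285 245 282 302 316 301 287]
disc outer by sector [(-180, np.float64(114.5)), (-150, np.float64(114.9)), (-120, np.float64(114.6)), (-90, np.float64(114.6)), (-60, np.float64(114.0)), (-30, np.float64(115.0)), (0, np.float64(114.7)), (30, np.float64(114.5)), (60, np.float64(114.5)), (90, np.float64(114.3)), (120, np.float64(114.5)), (150, np.float64(114.5))]
tab [645.9 -60.2  54.5] 964 -59.440223558384105
```

View pics/w10.png

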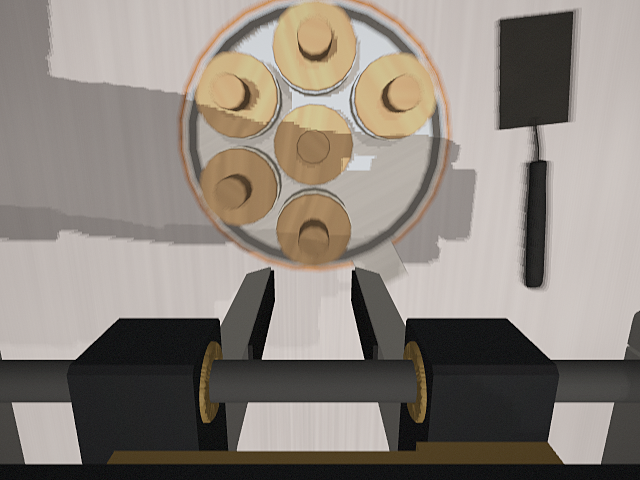

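{"method": "arm_command", "body": {
  "steps": [
    [0.45,[-1.2,-3.6,0],0],
    [0.45,[-1.2,-3.6,0],0],
    [0.45,[-1.2,-3.6,0],0],
    [0.45,[-1.2,-3.6,0],0],
    [0.45,[-1.2,-3.6,0],0]
  ]
}}

```text
clock: 9.27
eef_pos: [524.7, 155.8, 158.7]
eef_rot: [-3.141, -0.001, -0.0]
wrist_force: [0.8, 0.3, 0.3]
finger_gap: 41.9
```

{"method": "arm_command", "body": {
  "steps": [
    [0.45,[-1.2,-3.6,0],0],
    [0.45,[-1.2,-3.6,0],0],
    [0.45,[-1.2,-3.4,0],0],
    [0.45,[0,0,0],0],
    [0.45,[0,0,0],0]
  ]
}}

```text
clock: 9.68
eef_pos: [488.8, 261.7, 158.5]
eef_rot: [-3.141, -0.001, 0.003]
wrist_force: [-0.4, -1.1, 0.9]
finger_gap: 42.2
```

```bash
python3 - <<'E'
from h import *
s,p,d,cal,W,hsv=snap('w11')
knobs(W,hsv,d,71.5,80);knobs(W,hsv,d,40,48)
E
```

```text
t 9.6833 pos [488.8 261.7 158.5] rot [-3.141e+00 -1.000e-03  3.000e-03] gap 42.2 F [-0.4 -1.1  0.9]
blob 590 [311. 229.] mean [488.8 262.3  74.4] mid [488.6 262.1  74.1] size [20.8 20.6  5.2]
blob 1336 [360. 430.] mean [532.2  79.2  72.8] mid [532.4  78.6  75.7] size [56.  42.8  8.5]
blob 2749 [311. 219.] mean [489.1 264.   44.5] mid [489.  261.9  44.5] size [55.8 56.3  6.4]
```

View pics/w11.png

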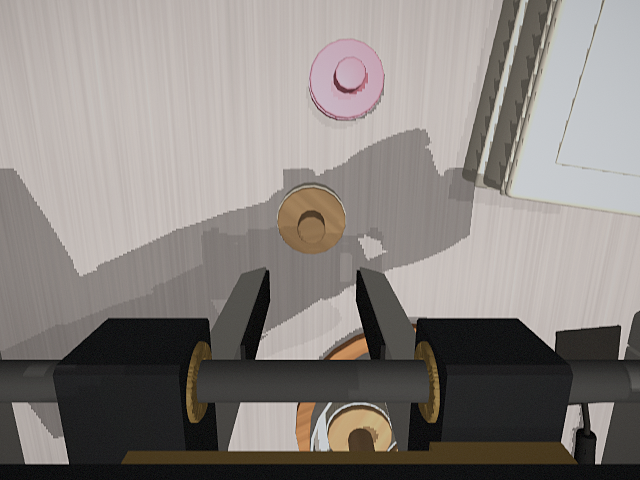

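{"method": "arm_command", "body": {
  "steps": [
    [0.45,[-0.05,-0.05,3.5],0],
    [0.45,[0,0,3.5],0],
    [0.45,[0,0,3.0],0],
    [0.45,[0,0,2],0],
    [0.45,[0,0,1.2],0]
  ]
}}

```text
clock: 10.15
eef_pos: [488.6, 259.1, 23.7]
eef_rot: [3.14, 0.003, -0.002]
wrist_force: [0.2, -0.7, -0.0]
finger_gap: 42.1
```

{"method": "arm_command", "body": {
  "steps": [
    [0.45,[0,0,0.6],0],
    [0.45,[0,0,0],0],
    [0.45,[0,0,0],0]
  ]
}}

```text
clock: 10.4
eef_pos: [489.7, 260.7, 21.1]
eef_rot: [-3.141, -0.001, -0.001]
wrist_force: [0.7, -0.3, -0.5]
finger_gap: 42.5
```

```bash
python3 - <<'E'
from h import *
s,p,d,cal,W,hsv=snap('w12')
knobs(W,hsv,d,71.5,80)
E
```

```text
t 10.4 pos [489.7 260.7  21.1] rot [-3.141e+00 -1.000e-03 -1.000e-03] gap 42.5 F [ 0.7 -0.3 -0.5]
blob 1862 [307. 302.] mean [488.8 262.6  74.3] mid [488.8 262.   74. ] size [21.1 21.5  5. ]
```

View pics/w12.png

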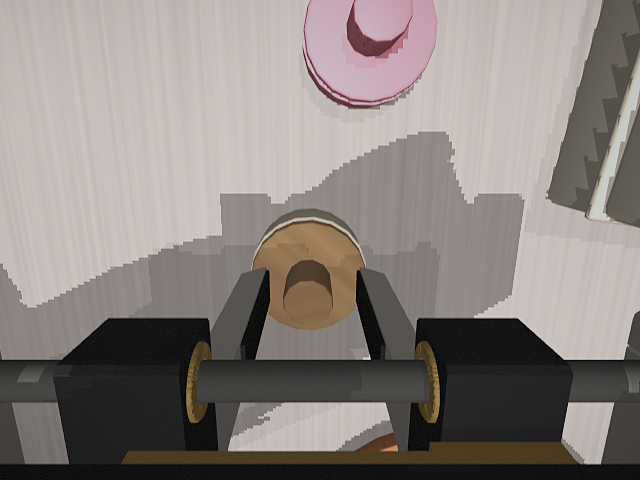

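{"method": "arm_command", "body": {
  "steps": [
    [0.45,[-0.2,-0.12,0.1],0],
    [0.45,[0,0,0],0],
    [0,[0,0,0],0],
    [0,[0,0,0],0],
    [0,[0,0,0],0]
  ]
}}

```text
clock: 10.87
eef_pos: [487.0, 262.1, 19.2]
eef_rot: [-3.141, -0.0, 0.0]
wrist_force: [0.1, -0.6, 0.1]
finger_gap: 25.4
```

{"method": "arm_command", "body": {
  "steps": [
    [0,[0,0,0],0],
    [0,[0,0,0],0],
    [0,[0,0,0],0],
    [0,[0,0,0],0],
    [0,[0,0,0],0]
  ]
}}

```text
clock: 11.28
eef_pos: [487.0, 262.1, 19.0]
eef_rot: [-3.142, -0.0, 0.0]
wrist_force: [-0.3, -0.2, 1.6]
finger_gap: 21.4
```

{"method": "arm_command", "body": {
  "steps": [
    [0,[0,0,-2],0],
    [0,[0,0,-3],0],
    [0,[0,0,-4],0],
    [0,[0,0,-4],0],
    [0,[0,0,-4],0]
  ]
}}

```text
clock: 11.7
eef_pos: [486.4, 261.8, 190.5]
eef_rot: [3.141, 0.001, 0.0]
wrist_force: [1.0, 0.6, -0.8]
finger_gap: 21.7
```

{"method": "arm_command", "body": {
  "steps": [
    [0,[1.9,3.2,0],0],
    [0,[1.9,3.2,0],0],
    [0,[1.9,3.2,0],0],
    [0,[1.9,3.2,0],0],
    [0,[1.9,3.2,0],0]
  ]
}}

```text
clock: 12.12
eef_pos: [582.4, 100.4, 188.7]
eef_rot: [3.142, 0.001, 0.0]
wrist_force: [1.5, 1.3, -1.2]
finger_gap: 21.6
```

{"method": "arm_command", "body": {
  "steps": [
    [0,[1.9,3.2,0],0],
    [0,[1.9,3.2,0],0],
    [0,[2.2,3.1,0],0],
    [0,[0,0,2],0],
    [0,[0,0,1],0]
  ]
}}

```text
clock: 12.53
eef_pos: [641.7, 5.3, 156.3]
eef_rot: [-3.141, 0.003, -0.003]
wrist_force: [-0.1, -0.0, -2.6]
finger_gap: 21.7
```

{"method": "arm_command", "body": {
  "steps": [
    [0,[0,0,0],0],
    [0,[0,0,0],0]
  ]
}}

```text
clock: 12.7
eef_pos: [641.3, 8.0, 158.5]
eef_rot: [-3.141, 0.002, 0.001]
wrist_force: [0.7, 0.6, -1.0]
finger_gap: 21.6
```

```bash
python3 - <<'E'
from h import *
s,p,d,cal,W,hsv=snap('w13')
z=s['eef_pos'][2]-19
print('held');knobs(W,hsv,d,z+71.5,z+80)
print('tin');knobs(W,hsv,d,99.5,108)
rim(W,hsv,d)
E
```

```text
t 12.7 pos [641.3   8.  158.5] rot [-3.141e+00  2.000e-03  1.000e-03] gap 21.6 F [ 0.7  0.6 -1. ]
held
blob 1905 [313. 307.] mean [642.6   8.5 213.8] mid [642.6   7.8 213.5] size [21.8 21.5  4.9]
tin
blob 933 [227.  94.] mean [587.9 103.7 102.4] mid [587.7 103.8 102. ] size [20.9 20.8  4.9]
blob 862 [147. 146.] mean [533.4  71.6 102.3] mid [533.2  71.6 102.2] size [21.1 21.3  5.3]
blob 842 [315. 147.] mean [644.4  70.8 102.4] mid [644.4  70.7 102.1] size [20.6 20.7  4.8]
blob 775 [231. 197.] mean [587.   37.8 102.3] mid [586.4  37.5 102.4] size [21.6 20.8  5.2]
blob 722 [154. 240.] mean [531.7   7.6 102.2] mid [531.1   7.4 101.9] size [21.3 21.4  4.8]
blob 653 [236. 285.] mean [587.2 -25.8 102.2] mid [586.7 -26.3 102.1] size [21.2 21.1  5.2]
rim 587.6 38.7 97.8 2445 [191 179 151   0   0 190 269 293 313 322 293 244]
disc outer by sector [(-30, np.float64(114.6)), (0, np.float64(114.6)), (30, np.float64(114.7)), (60, np.float64(114.6)), (90, np.float64(114.7)), (120, np.float64(114.5)), (150, np.float64(114.3))]
```

View pics/w13.png

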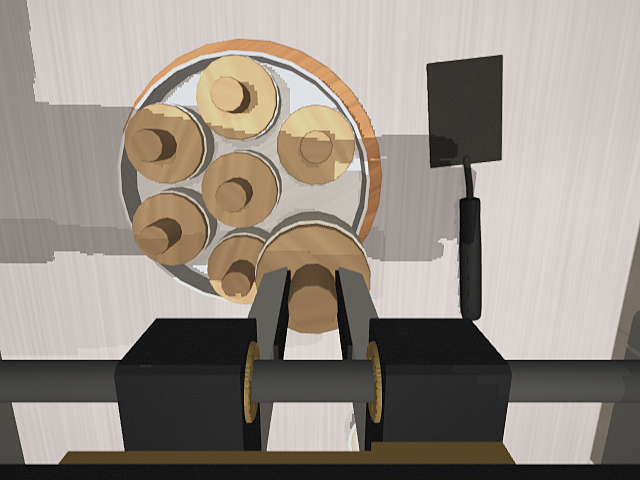

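{"method": "arm_command", "body": {
  "steps": [
    [0,[0.05,0.15,2],0],
    [0,[0,0,2],0],
    [0,[0,0,2],0],
    [0,[0,0,0],0],
    [0,[0,0,0],0]
  ]
}}

```text
clock: 13.17
eef_pos: [642.3, 6.3, 99.7]
eef_rot: [-3.142, 0.0, 0.001]
wrist_force: [-0.4, -0.1, -1.0]
finger_gap: 21.5
```

{"method": "arm_command", "body": {
  "steps": [
    [0,[0,0,0],0],
    [0,[0,0,0],0]
  ]
}}

```text
clock: 13.33
eef_pos: [643.2, 5.8, 101.0]
eef_rot: [3.141, -0.003, 0.0]
wrist_force: [-0.6, -0.2, -0.9]
finger_gap: 21.7
```

```bash
python3 - <<'E'
from h import *
s,p,d,cal,W,hsv=snap('w14')
z=s['eef_pos'][2]-19
print('held');knobs(W,hsv,d,z+71.5,z+80)
print('tin');knobs(W,hsv,d,99.5,108)
rim(W,hsv,d)
E
```

```text
t 13.3333 pos [643.2   5.8 101. ] rot [ 3.141e+00 -3.000e-03  0.000e+00] gap 21.7 F [-0.6 -0.2 -0.9]
held
blob 1910 [312. 307.] mean [644.3   6.4 156.3] mid [644.3   5.8 156.4] size [21.7 21.7  5.7]
tin
blob 1574 [198.  78.] mean [587.9 103.6 102.4] mid [587.4 103.6 102.3] size [21.1 21.3  5.6]
blob 1448 [ 96. 144.] mean [533.6  71.7 102.3] mid [533.1  71.7 102.1] size [22.2 21.2  5.2]
blob 1368 [312. 146.] mean [644.3  70.8 102.4] mid [644.2  70.7 102.6] size [20.8 21.3  5.8]
blob 1241 [205. 209.] mean [587.   37.9 102.3] mid [586.4  37.4 102.1] size [21.3 21.4  5.3]
blob 1138 [109. 263.] mean [531.9   7.7 102.2] mid [531.2   7.4 102.1] size [22.  21.3  5.3]
blob 518 [213. 311.] mean [587.4 -21.2 102.1] mid [587.  -20.9 101.9] size [20.9 10.3  4.7]
rim 587.6 38.8 97.7 3452 [270 243  42   0   0 266 405 466 503 496 440 321]
disc outer by sector [(-30, np.float64(114.0)), (0, np.float64(114.4)), (30, np.float64(114.4)), (60, np.float64(114.7)), (90, np.float64(114.4)), (120, np.float64(114.4))]
tab [642.5 -68.5  54.4] 1006 -62.88027281927029
```

View pics/w14.png

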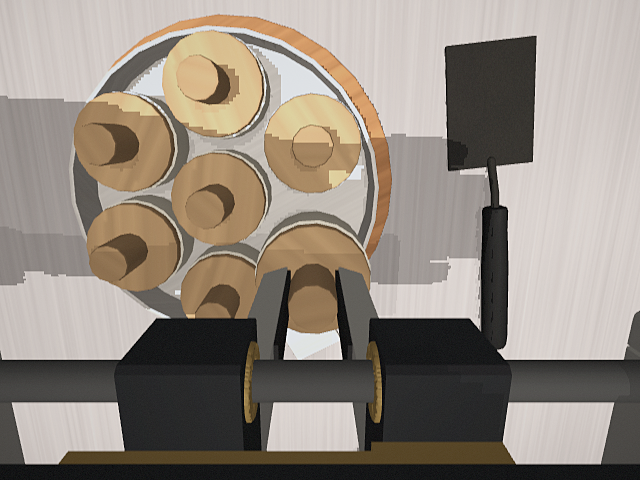

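{"method": "arm_command", "body": {
  "steps": [
    [0,[-0.1,0,0.5],0],
    [0,[0,0,0],0],
    [0,[0,0,0],0],
    [0,[0,0,0],0],
    [0,[0,0,0],0]
  ]
}}

```text
clock: 13.8
eef_pos: [641.5, 5.5, 94.0]
eef_rot: [3.142, -0.0, -0.0]
wrist_force: [0.2, 1.1, -2.0]
finger_gap: 22.1
```

```bash
python3 - <<'E'
from h import *
for n in ('w15','w16'):
    s,p,d,cal,W,hsv=snap(n)
    z=s['eef_pos'][2]-19
    print('held');knobs(W,hsv,d,z+71.5,z+80)
knobs(W,hsv,d,99.5,108)
E
```

```text
t 13.8 pos [641.5   5.5  94. ] rot [ 3.142 -0.    -0.   ] gap 22.1 F [ 0.2  1.1 -2. ]
held
blob 1913 [312. 307.] mean [642.7   6.1 149.3] mid [642.7   5.4 148.9] size [21.7 21.4  4.7]
t 13.85 pos [641.5   5.5  94. ] rot [-3.142 -0.    -0.   ] gap 21.7 F [-1.1  0.5 -1.6]
held
blob 1892 [312. 307.] mean [642.7   6.  149.3] mid [642.7   5.4 148.9] size [21.7 21.2  4.7]
blob 1692 [197.  75.] mean [587.9 103.6 102.4] mid [587.5 103.6 102.2] size [21.4 21.1  5.3]
blob 1533 [ 92. 144.] mean [533.6  71.7 102.3] mid [532.6  71.7 102.2] size [22.5 21.5  5.2]
blob 1468 [316. 146.] mean [644.3  70.8 102.4] mid [644.6  70.9 102.1] size [21.1 21.   5. ]
blob 1329 [205. 211.] mean [587.2  37.9 102.3] mid [586.7  37.5 102.4] size [21.3 21.5  5.7]
blob 1207 [106. 267.] mean [532.    7.7 102.2] mid [531.4   7.3 102.2] size [21.4 21.2  5.2]
blob 354 [212. 313.] mean [587.3 -19.4 102. ] mid [586.5 -19.3 102.1] size [19.5  7.4  4.9]
```

{"method": "arm_command", "body": {
  "steps": [
    [0,[0.02,0,1],0],
    [0,[0,0,1],0],
    [0,[0,0,0.8],0],
    [0,[0,0,0],0]
  ]
}}

```text
clock: 14.23
eef_pos: [640.4, 5.6, 63.0]
eef_rot: [-3.141, 0.004, 0.0]
wrist_force: [-0.9, -0.2, -1.8]
finger_gap: 21.6
```

```bash
python3 - <<'E'
from h import *
s,p,d,cal,W,hsv=snap('w17')
z=s['eef_pos'][2]-19
print('held');knobs(W,hsv,d,z+71.5,z+80)
knobs(W,hsv,d,99.5,108);rim(W,hsv,d)
E
```

```text
t 14.2333 pos [640.4   5.6  63. ] rot [-3.141  0.004  0.   ] gap 21.6 F [-0.9 -0.2 -1.8]
held
blob 1912 [312. 307.] mean [641.8   6.2 118.3] mid [641.8   5.4 118.1] size [21.8 21.3  5. ]
blob 2412 [178.  64.] mean [588.  103.6 102.4] mid [587.5 103.7 102. ] size [21.5 21.6  5. ]
blob 2130 [ 55. 146.] mean [533.6  71.8 102.3] mid [533.   71.5 102. ] size [21.8 21.6  5. ]
blob 2037 [318. 148.] mean [644.3  70.8 102.4] mid [644.3  70.7 102. ] size [20.8 21.6  4.9]
blob 1793 [189. 224.] mean [587.1  38.  102.3] mid [586.8  37.5 102.1] size [21.4 21.5  4.9]
blob 1616 [ 74. 288.] mean [532.    7.7 102.2] mid [531.3   7.4 102. ] size [22.1 21.   4.9]
blob 249 [314. 277.] mean [642.5  14.1 103.8] mid [642.7  11.9 103.7] size [19.9  8.9  8.5]
rim 587.7 38.7 97.7 4811 [352 256   0 142 116 446 572 673 707 647 579 321]
disc outer by sector [(-30, np.float64(114.6)), (0, np.float64(114.4)), (30, np.float64(114.5)), (60, np.float64(114.7)), (90, np.float64(114.5))]
tab [646.2 -53.3  54.3] 688 -57.50191126779498
```

View pics/w17.png

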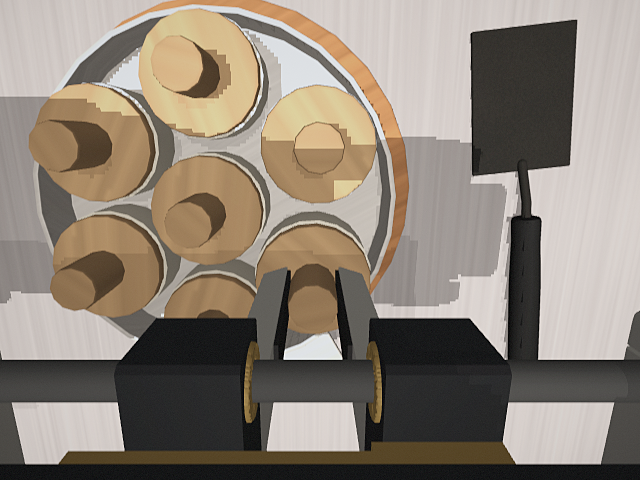

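{"method": "arm_command", "body": {
  "steps": [
    [0,[0.03,0,0],0],
    [0,[0,0,0],0],
    [0,[0,0,0.4],0],
    [0,[0,0,0.4],0],
    [0,[0,0,0.3],0]
  ]
}}

```text
clock: 14.7
eef_pos: [641.8, 5.5, 54.5]
eef_rot: [-3.142, 0.0, 0.0]
wrist_force: [-0.9, 0.5, -1.3]
finger_gap: 21.6
```

{"method": "arm_command", "body": {
  "steps": [
    [0,[0,0,0.2],0],
    [0,[0,0,0.1],0],
    [0,[0,0,0],0],
    [0,[0,0,0],0],
    [0,[0,0,0],0]
  ]
}}

```text
clock: 15.12
eef_pos: [642.0, 5.5, 52.1]
eef_rot: [3.142, -0.0, 0.0]
wrist_force: [-0.6, 0.4, -1.2]
finger_gap: 21.7
```

```bash
python3 - <<'E'
from h import *
s,p,d,cal,W,hsv=snap('w18')
knobs(W,hsv,d,99.5,108);rim(W,hsv,d)
E
```

```text
t 15.1167 pos [642.    5.5  52.1] rot [ 3.142 -0.     0.   ] gap 21.7 F [-0.6  0.4 -1.2]
blob 2800 [164.  59.] mean [588.  103.6 102.4] mid [587.6 103.6 102.2] size [21.7 21.1  5.3]
blob 2452 [ 33. 147.] mean [533.8  71.8 102.3] mid [533.1  71.6 102.2] size [22.1 21.4  5.4]
blob 2335 [315. 149.] mean [644.3  70.9 102.4] mid [644.3  70.8 102. ] size [21.4 21.3  4.8]
blob 2053 [177. 230.] mean [587.3  38.  102.3] mid [586.8  37.4 102. ] size [21.7 21.8  5. ]
blob 1834 [ 55. 298.] mean [532.1   7.9 102.2] mid [531.5   7.5 101.9] size [21.5 20.6  4.6]
blob 545 [311. 289.] mean [642.8  13.2 105.1] mid [643.   11.8 103.7] size [21.   8.9  8.5]
rim 587.6 38.7 97.7 5333 [384 295   0 106 252 482 638 743 771 675 651 336]
disc outer by sector [(-30, np.float64(113.8)), (0, np.float64(114.5)), (30, np.float64(114.7)), (60, np.float64(114.6)), (90, np.float64(114.1))]
tab [648.7 -50.5  54.3] 277 -55.60095231414465
```

View pics/w18.png

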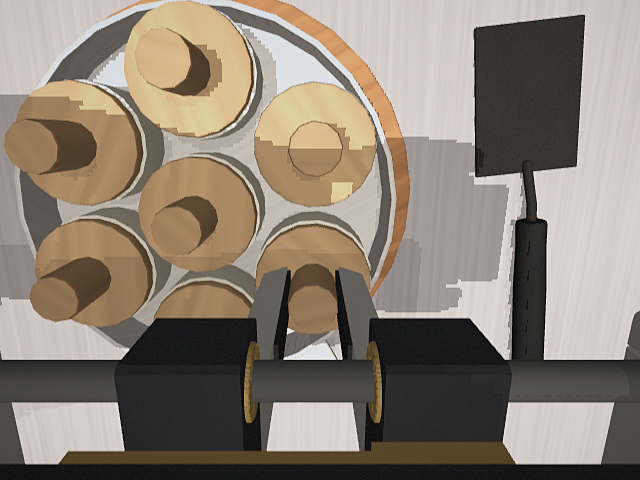

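{"method": "arm_command", "body": {
  "steps": [
    [0,[0,0,0.2],0],
    [0,[0,0,0.15],0],
    [0,[0,0,0.1],0],
    [0,[0,0,0.05],0],
    [0,[0,0,0],0]
  ]
}}

```text
clock: 15.58
eef_pos: [642.0, 5.6, 47.0]
eef_rot: [-3.142, -0.0, 0.0]
wrist_force: [-0.5, 1.3, 0.5]
finger_gap: 21.4
```

{"method": "arm_command", "body": {
  "steps": [
    [0,[0,0,0],0],
    [0,[0,0,0],0]
  ]
}}

```text
clock: 15.75
eef_pos: [642.0, 5.6, 47.0]
eef_rot: [-3.142, -0.0, 0.0]
wrist_force: [-1.6, 0.7, 0.6]
finger_gap: 22.1
```

Weight is taken off (Fz from −1.2 to +0.5 N) at the predicted height. Releasing.

{"method": "arm_command", "body": {
  "steps": [
    [0.4,[0,0,0],0],
    [0.4,[0,0,0],0],
    [0.4,[0,0,0],0],
    [0.4,[0,0,0],0],
    [0.4,[0,0,0],0]
  ]
}}

```text
clock: 16.17
eef_pos: [642.0, 5.5, 47.0]
eef_rot: [3.142, -0.0, 0.0]
wrist_force: [0.5, -0.0, 0.8]
finger_gap: 37.5
```

{"method": "arm_command", "body": {
  "steps": [
    [0.4,[0,0,-1],0],
    [0.4,[0,0,-3],0],
    [0.4,[0,0,-4],0],
    [0.4,[0,0,-4],0],
    [0.4,[0,0,0],0]
  ]
}}

```text
clock: 16.58
eef_pos: [644.7, 5.4, 176.6]
eef_rot: [3.141, -0.012, 0.0]
wrist_force: [0.0, 0.1, 1.2]
finger_gap: 37.6
```

```bash
python3 - <<'E'
from h import *
s,p,d,cal,W,hsv=snap('w19')
knobs(W,hsv,d,99.5,108);knobs(W,hsv,d,68,76);rim(W,hsv,d)
for n in ('side','top'):
    p,d=manip.camera(n);cv2.imwrite(f'pics/{n}19.png',p[:,:,::-1])
E
```

```text
t 16.5833 pos [644.7   5.4 176.6] rot [ 3.141 -0.012  0.   ] gap 37.6 F [0.  0.1 1.2]
blob 823 [225.  93.] mean [587.8 103.5 102.4] mid [587.5 103.6 102.1] size [21.4 20.7  5.1]
blob 772 [149. 142.] mean [533.3  71.6 102.3] mid [533.1  71.5 102. ] size [21.  21.2  4.9]
blob 737 [309. 142.] mean [644.3  70.8 102.4] mid [644.2  70.7 102. ] size [20.5 21.3  5. ]
blob 686 [229. 190.] mean [587.   37.8 102.3] mid [586.6  37.7 102.4] size [20.4 21.3  5.7]
blob 653 [156. 231.] mean [531.7   7.3 102.2] mid [531.4   6.9 102.1] size [20.8 21.4  5.1]
blob 631 [307. 232.] mean [643.2   6.  102.3] mid [643.2   5.5 101.9] size [20.2 20.8  4.8]
blob 563 [233. 273.] mean [586.8 -25.5 102.2] mid [587.2 -26.2 102.1] size [19.9 20.7  4.9]
blob 3715 [235.  96.] mean [589.  103.9  72.5] mid [587.8 104.3  72.1] size [56.6 56.7  7.6]
blob 3323 [168. 139.] mean [536.2  72.7  72.4] mid [533.1  71.9  72. ] size [56.7 56.4  7.9]
blob 3521 [308. 140.] mean [644.2  71.9  72.5] mid [644.2  71.5  72.2] size [57.  56.   5.6]
blob 3133 [238. 182.] mean [588.2  39.5  72.4] mid [586.8  37.9  72. ] size [56.7 56.5  7.9]
blob 2760 [174. 218.] mean [534.8  10.3  72.3] mid [531.4   7.1  71.9] size [56.5 56.6  7.8]
blob 2895 [307. 220.] mean [643.2   8.5  72.4] mid [643.3   6.4  72.1] size [56.6 55.5  7.6]
blob 2145 [239. 251.] mean [586.2 -17.7  72.3] mid [587.2 -25.3  71.9] size [56.  55.5  7.8]
rim 587.6 38.6 97.8 2539 [173 158 147 114 189 198 229 263 290 286 269 223]
disc outer by sector [(-60, np.float64(113.7)), (-30, np.float64(113.8)), (0, np.float64(114.5)), (30, np.float64(114.5)), (60, np.float64(114.5)), (90, np.float64(114.6)), (120, np.float64(114.2)), (150, np.float64(114.6))]
tab [643.4 -63.1  54.4] 1093 -61.254918890499525
```

View pics/w19.png

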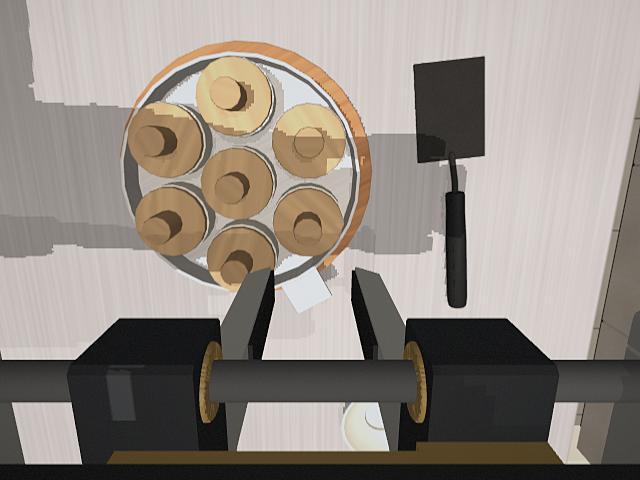

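View pics/side19.png

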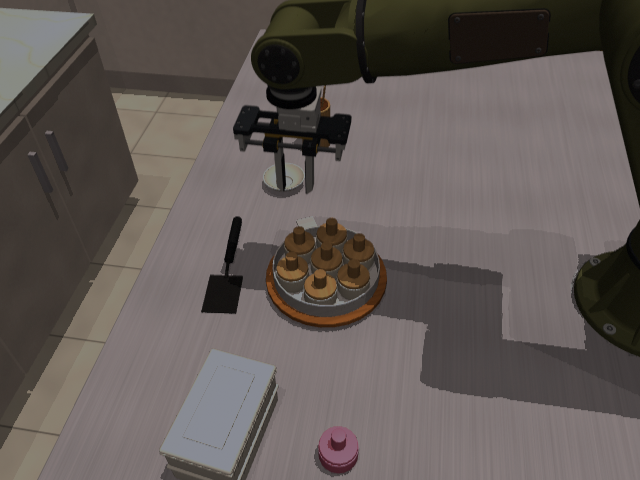

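{"method": "arm_command", "body": {
  "steps": [
    [0.4,[0,0,0],0],
    [0.4,[0,0,0],0],
    [0.4,[0,0,0],0]
  ]
}}

```text
clock: 16.98
eef_pos: [641.6, 5.6, 165.9]
eef_rot: [-3.142, 0.002, 0.0]
wrist_force: [0.5, 0.9, -0.3]
finger_gap: 37.4
```

```bash
python3 -c "
from cell import manip
print(manip.sign_off())"
```

```text
the job is handed in; nothing more can be done
None
```

I packed both pots from the bench into the two free places of the tin and handed the job in at about 17 s. I gripped each by its knob, with pot_b first and then pot_a. The hand-in gave no verdict.

**Last checks:**
- **Pots:** in the last wrist picture all seven knob tops read 102.2–102.4 mm and all lids 72.3–72.5 mm, so every pot stands flat on the tin floor. Each ring pot is about 65 mm from the centre.
- **Lazy susan:** the tab is at about −61°, the same as at the start within the roughly 2° scatter of my readings.
- **Bystanders:** I saw no sign of them having moved, and the path stayed clear of them. I did not measure each one again.
- **Robot:** the gripper was empty and well above the pots at hand-in.

**What disagreed:**
- **First grasp missed:** my first try at pot_b closed just above the knob without touching it. The wrist picture showed the real fingertips about 29 mm behind the stated tool point, so I lowered by that much for the later grasps.
- **Camera offset:** the three cameras disagreed by 1–3 mm. I used only the wrist camera for the final placing.

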